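# Refit the filler plates of a vacuum packer

## Task

Put the two washed white filler plates back into the chamber of the vacuum packer so that together they fill its floor: slide the rear plate's tongue fully home under the steel lip at the back of the chamber, then lay the front plate flat in the space that is left. Leave both plates lying flat on the chamber floor, keep the lid up, and do not disturb the other things on the worktop.

Things in the scene. Friction and masses are not known exactly. Their poses are not given: they have to be found in the camera images.
- vac_packer: Bench-top chamber vacuum packer, stainless, fixed; 280 mm wide, 400 mm deep with its sloping front panel, rim 118 mm over the worktop. Origin: on the worktop under the middle of the plate bed; +x to its rear (lid hinge), +y to its left, z up. Chamber open at the top, walls 50 mm high inside, top edges flared by 6 mm.
- bed (a point): Middle of the plate bed on the chamber floor, 68 mm over the worktop; axes as vac_packer. The bed is 208 x 208 mm: rear wall at x +104 mm, side walls at y -104 and +104; in front it ends at x -104 at the seal bar, which stands across the chamber (34 mm wide, 36 mm high).
- lip (a point): Middle of the front edge of the fixed steel lip that runs along the rear wall, at its underside; axes as vac_packer. The lip is 200 mm long, 5 mm thick, overhangs the chamber floor by 16 mm and leaves 21 mm under it: a plate's tongue can enter only by sliding rearward (+x) along the floor.
- lid (a joint): Clear lid's hinge, rad: 0 closed, 1.26 fully open; stands at 1.15 to 1.22, stays by friction. Hinge line 137 mm behind the bed's middle, 130 mm over the worktop; lid 297 mm long, 264 wide, 14 thick. It leans forward over the rear of the chamber: a tool that reaches in there must lean toward the machine's front by some 30 to 40 degrees.
- rear_home (a point): Where rear_plate_grip comes to lie when the rear plate is fully home: 47 mm behind and 8 mm left of the bed's middle, 15 mm over the chamber floor; axes as vac_packer.
- front_home (a point): Where front_plate_grip comes to lie when the front plate is in place (4 mm free all round, the rear plate being home): 50 mm in front and 33 mm right of the bed's middle, 15 mm over the chamber floor; axes as vac_packer.
- rear_plate_grip (a point): Rear filler plate: white plastic, flat L, 30 mm thick, 0.45 kg, with a tongue. The point is mid-height in the middle of its grip web (24 mm across y, 50 mm along x) between two through slots for the fingers, each 34 (y) x 50 (x). x is rearward when home. From the point it reaches x -38 to +57, y -108 to +92, plus a block x -78 to -38, y +22 to +92 mm.
- rear_plate_tongue (a point): Middle of the rear edge of the rear plate's tongue, at the underside. The tongue is the rearmost 18 mm of the plate, over its full 200 mm width, and only 16 mm thick. Axes as rear_plate_grip.
- front_plate_grip (a point): Front filler plate: white plastic, flat L, 30 mm thick, 0.40 kg, no tongue. The point is mid-height in the middle of its grip web (24 mm across y, 50 mm along x) between two through slots, each 34 (y) x 50 (x). x is rearward when in place. From the point it reaches x -50 to +15, y -67 to +133, plus a block x +15 to +55, y -67 to +55 mm.
- label_roll: Roll of tape lying flat, 100 mm across, 25 mm high; bystander.
- marker_2: Marker pen, 135 mm long, lying down; bystander.
- shears: Scissors with blue handles, 199 mm long, lying flat; bystander.
- temp_probe: Cream hand thermometer, 165 mm long, lying flat; bystander.
There are look-alikes about, which are no part of the job. Leave any green look-alike of the part that bears front_plate_grip alone.

How it is judged (in metres and radians):
On the way, in this order (a step that is already met when the one before it is completed fails the run):
1. the rear plate lies flat on the chamber floor, its tongue under the lip (horizontal distance between rear_plate_grip and rear_home below 0.011 m and z of rear_plate_grip in the frame of rear_home between -0.003 and 0.003 m and angle between rear_plate_grip's own z axis and vertical below 0.035 rad and angle between the x axis of rear_plate_grip and the x axis of rear_home, either way round below 0.07 rad and x of rear_plate_grip in the frame of rear_home above -0.0085 m), for 0.1 s.
2. the front plate lies flat in the space in front of it (horizontal distance between front_plate_grip and front_home below 0.013 m and z of front_plate_grip in the frame of front_home between -0.003 and 0.003 m and angle between front_plate_grip's own z axis and vertical below 0.035 rad and angle between the x axis of front_plate_grip and the x axis of front_home, either way round below 0.07 rad), for 0.1 s.
At the end, for the whole second after the job is handed in: Both plates lie flat on the chamber floor (within 3 mm and 2 degrees), squared with it (4 degrees); the rear plate is within 8 mm of fully home, its tongue under the lip, 11 mm overall; the front plate is within 13 mm of its place; the lid is up (over 0.9 rad) (all of step 1 and all of step 2 and value of joint lid above 0.9 rad); the robot touches nothing.
It fails at once if the lid is pulled or knocked down (value of joint lid below 0.9 rad).
It fails at once if another thing on the worktop is knocked away (more than 40 mm) (distance of any of label_roll, marker_2, shears, temp_probe from where it was at the start of the episode above 0.04 m).
It also fails if it takes over 58 s, if anything falls off the work surface, if the arm or the gripper's body presses on something with over 40 N, if the wrist force passes 120 N, or if a joint passes its speed limit or range.

## Robot

A 7-joint arm with a two-finger parallel gripper is mounted at the origin on the work surface; the furniture and walls round the work are solid. World frame = base frame: x ahead of the robot, y to its left, z up, the work surface at z = 0. Lengths are in mm, angles in rad, forces in N, time in s.
With the tool pointing down it reaches from about 400 to 875 mm from the base axis. Payload 6.5 kg.
Tool frame: the origin (TCP) lies midway between the tips of the shut fingers; the grasp point (between the pads) lies ctrl.tcp_to_grasp behind it (ctrl.tcp_to_grasp is the distance from the TCP to the grasp point, in mm); z points along the fingers, y is the direction in which the jaws open and shut (so a half turn about z gives the same grasp; the last joint's range is limited). The gripper opens to 85 mm and grips with 20 to 120 N. Pads are 22 mm wide; open, the fingers measure 114 mm over their backs; the gripper's body (76 mm by 85 mm) begins 54 mm behind the grasp point. The pads swing forward as they close: fully open they stand 13 mm farther back than shut.
Start: joints at [-1.318, 0.536, -0.004, 1.538, 0.003, 1.067, -0.071], TCP at [203.724, 617.241, 201.49] pointing down, gripper open.
Joint ranges: [-2.7, 2.7], [-0.37, 2.16], [-1.27, 1.26], [0.24, 2.4], [-1.31, 4.45], [0.19, 1.91], [-2.76, 2.76]. Speed limits (rad/s): [2.39, 2.39, 3.14, 3.14, 3.14, 3.14, 3.14].

## Interface

Orientations are given as a unit quaternion [w, x, y, z].
In Python, from cell import monitor, grab_frame, camera_model, ctrl gives the robot as it stands.
- The arm moves only by the tool send_rows, never from a script. Its argument "plan" is a list of rows, each an object with "slide": the shift along the tool's x, y, z in cm, a list of three; "yaw": the turn about the tool's z in rad. A call has 1 to 8 rows; each row is the pose to reach, as a shift and turn from the pose commanded when the call began, along the tool's axes at that moment; what a row does not reach only later rows make up. A row lasts 1/12 s, in which the tool goes at most 41.7 mm and 7.16 degrees, less where a joint would pass 70% of its speed; a pose out of reach is approached as far as the arm can. A call with a gripper value outside its range is refused whole. "gripper" is the opening, from -1 (shut) to 1 (fully open), set as the call begins (left out, the last holds). The fingers move at their own pace and stop on an object; "grip_force" is the grip in N (left out, the last holds). Time passes only in rows, so rows that repeat a pose let the fingers close. It gives the time, the measured TCP pose, the force and the opening at its end, in the units of the state.
- monitor.sense(): the state, without advancing time (a new reading comes with each control period).
- grab_frame(name): name is "side" or "top"; returns (picture, depth): 400x640x3 uint8, red, green, blue; 400x640 float32, mm along the optical axis (not along the pixel's ray), 0 where there is no reading.
- camera_model(name): a dict with "intrinsics" (3x3 intrinsics, pixels), "D" ([k1, k2, p1, p2, k3] as OpenCV has them; the pictures are not rectified), "position" and "attitude" of the camera in the world. Camera axes: x right, y up, looking along -z (the intrinsics and any distortion apply to the point x, -y, -z); pixel columns grow to the right and rows downward; lengths in mm; the calibration is good to about 2 mm. A picture is of the moment at which its call begins. camera_model takes no time and is no camera call.
- ctrl.close_job(): hands the job in, once; it reports no verdict.
The state is a dict: "time_s": time; "q": joint angles; "joint_velocities": joint speeds; "tau": joint torques, N m; "tcp_pos": TCP position; "ee_rot": TCP orientation; "wrist_force": force on the tool from outside, world axes, zero at the start; "ft_torque": the same for the moment, N m; "finger_gap": finger opening in mm.
Only numpy, scipy, OpenCV 4.12 (cv2) and the standard library are available. Lean on these libraries where they do the work, as an engineer would, in place of code of your own. Each camera call takes 0.05 s, during which the arm holds its last target.

## Working session

There is one attempt and no reset: what is moved stays moved. The work goes in short steps, Python scripts to look and compute and a tool call to move; the robot and the scene stay as the last step left them, time stands still between calls to the robot, and variables do not carry over. Pictures are saved under pics/ and viewed, and the job is handed in when it is done.

Besides the shell and the picture viewer there is one more tool, called after "Call:" as name(argument=value, ...), one argument or row to a line, values as JSON. send_rows: Moves the arm, as the interface text tells. Its arguments: {"type":"object","properties":{"plan":{"type":"array","items":{"type":"object","properties":{"slide":{"type":"array","items":{"type":"number"}},"yaw":{"type":"number"}}}},"gripper":{"type":"number"},"grip_force":{"type":"number"}},"required":["plan"]}

```bash
ls; mkdir -p pics; python3 - <<'E'
from cell import monitor, grab_frame, camera_model, ctrl
import cv2, numpy as np, json
print(monitor.sense()); print(ctrl.tcp_to_grasp)
for n in ("side","top"):
    p,d=grab_frame(n); cv2.imwrite(f"pics/{n}0.png",p[:,:,::-1]); np.save(f"pics/{n}0d.npy",d); np.save(f"pics/{n}0p.npy",p)
    print(n,camera_model(n))
E
```

```text
pics
{'time_s': 0.0, 'q': array([-1.31817015,  0.53718961, -0.00441679,  1.53888716,  0.00257984,
        1.06731614, -0.07120712]), 'joint_velocities': array([ 6.71569154e-04,  5.36986589e-04, -2.50718277e-04,  4.08158699e-04,
       -8.79143985e-05, -2.47062229e-04, -1.35448013e-03]), 'tau': array([-1.31139936e-04, -5.83414257e+01,  1.04868717e+00, -2.59116465e+01,
        1.23013588e-02,  9.44552652e-03, -2.03936520e-05]), 'tcp_pos': array([203.5530197 , 616.56572456, 200.59268969]), 'ee_rot': array([-8.03705022e-05,  1.58720758e-01,  9.87323106e-01, -8.93673033e-04]), 'wrist_force': array([-0.38265337,  0.46855058, -0.69453929]), 'ft_torque': array([-0.01476269,  0.00487663, -0.08401641]), 'finger_gap': 85.31328833714483}
18.700000000000003
side {'intrinsics': array([[489.03143558,   0.        , 319.60469919],
       [  0.        , 489.03143558, 200.64129401],
       [  0.        ,   0.        ,   1.        ]]), 'D': array([0.04896074, 0.        , 0.        , 0.        , 0.        ]), 'position': array([  -13.07941436, -1217.12782391,   971.21963127]), 'attitude': array([ 0.86653488,  0.46732606, -0.08971367, -0.15058256])}
top {'intrinsics': array([[430.79795804,   0.        , 317.525356  ],
       [  0.        , 430.79795804, 206.7842763 ],
       [  0.        ,   0.        ,   1.        ]]), 'D': array([0.00179527, 0.        , 0.        , 0.        , 0.        ]), 'position': array([ 381.09442784,    3.80055612, 1481.35616153]), 'attitude': array([ 0.71614223,  0.02733351, -0.02554273, -0.69695104])}
```

View pics/top0.png

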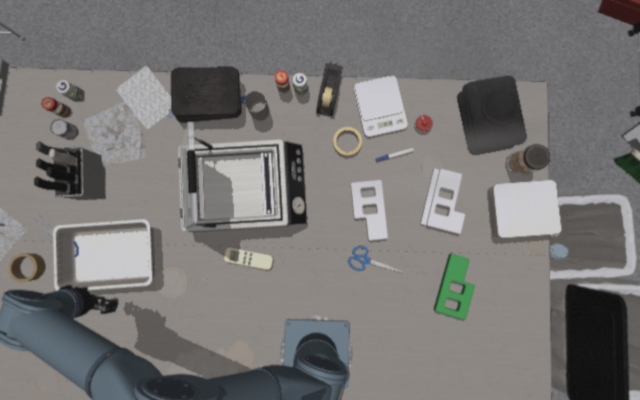

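View pics/side0.png

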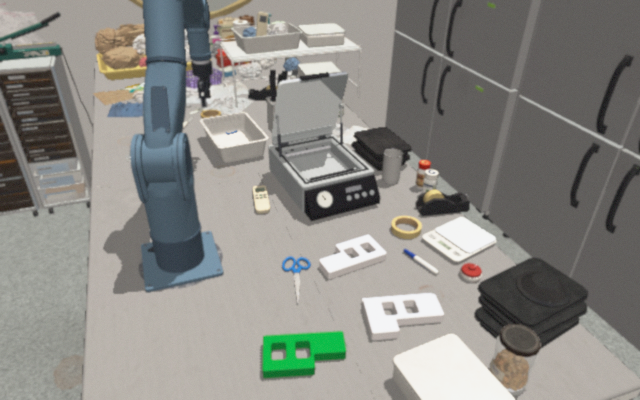

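The top view shows the packer around (240,185), with its lid hinge on the left. The white tongue plate is near (443,202), the white front plate near (370,210), and the green look-alike at (455,287). Next I'll zoom in and measure.

```bash
cat > h.py <<'E'
import numpy as np, cv2
from scipy.spatial.transform import Rotation as R
from cell import camera_model
def rot(q): return R.from_quat([q[1],q[2],q[3],q[0]]).as_matrix()
def ray(n,uv):
    c=camera_model(n); uv=np.asarray(uv,float).reshape(-1,1,2)
    p=cv2.undistortPoints(uv,c["intrinsics"],c["D"]).reshape(-1,2)
    d=np.c_[p[:,0],-p[:,1],-np.ones(len(p))]@rot(c["attitude"]).T
    return np.array(c["position"]),d
def onz(n,uv,z):
    o,d=ray(n,uv); return o+d*((z-o[2])/d[:,2])[:,None]
def dep(n,uv,depth):
    o,d=ray(n,uv); return o+d*np.asarray(depth,float).reshape(-1,1)
def cloud(n,D):
    h,w=D.shape; u,v=np.meshgrid(np.arange(w),np.arange(h))
    return dep(n,np.c_[u.ravel(),v.ravel()],D.ravel()).reshape(h,w,3)
def proj(n,P):
    c=camera_model(n); P=(np.atleast_2d(P)-c["position"])@rot(c["attitude"])
    P=P*np.array([1,-1,-1.]); uv,_=cv2.projectPoints(P.reshape(-1,1,3),np.zeros(3),np.zeros(3),c["intrinsics"],c["D"])
    return uv.reshape(-1,2)
def crop(img,x0,y0,x1,y1,s,name): cv2.imwrite(name,cv2.resize(img[y0:y1,x0:x1,::-1],None,fx=s,fy=s,interpolation=cv2.INTER_CUBIC))
E
python3 - <<'E'
from h import *
t=np.load('pics/top0p.npy');s=np.load('pics/side0p.npy')
crop(t,170,125,320,240,5,'pics/c1.png');crop(t,335,155,485,245,5,'pics/c2.png')
crop(s,255,70,395,225,3.8,'pics/c3.png');crop(s,310,225,460,345,5,'pics/c4.png')
E
```

```text
(no output)
```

View pics/c1.png

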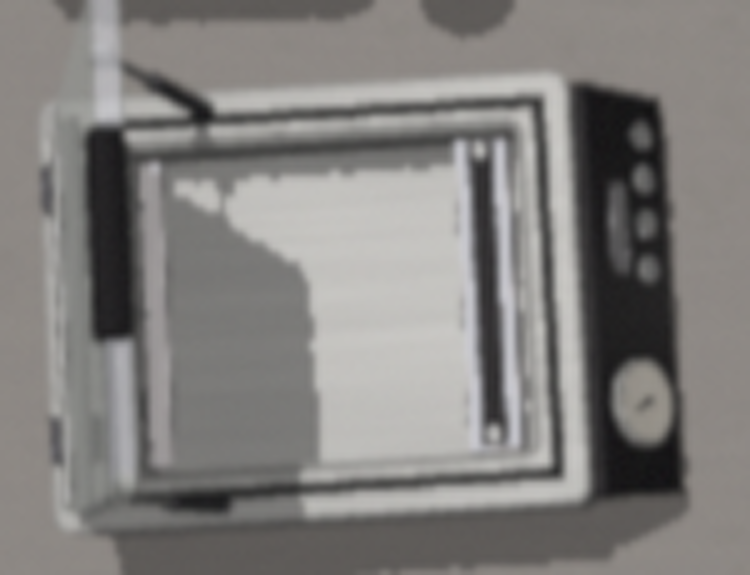

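View pics/c2.png

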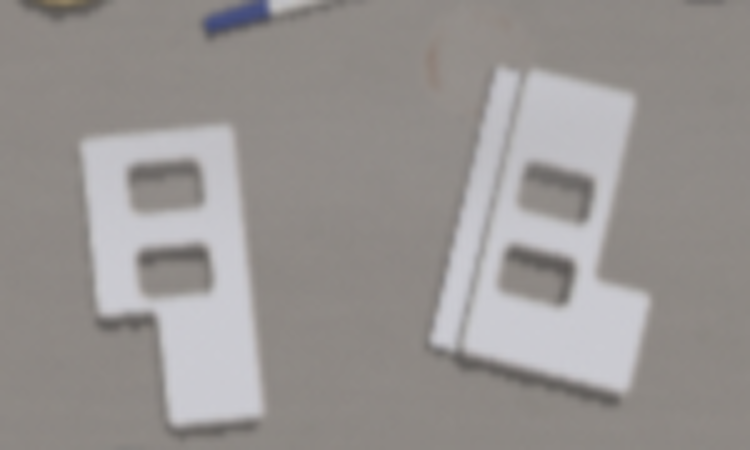

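View pics/c3.png

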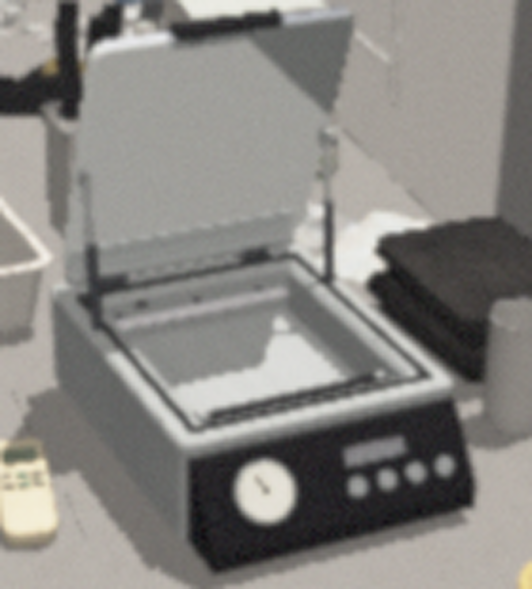

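View pics/c4.png

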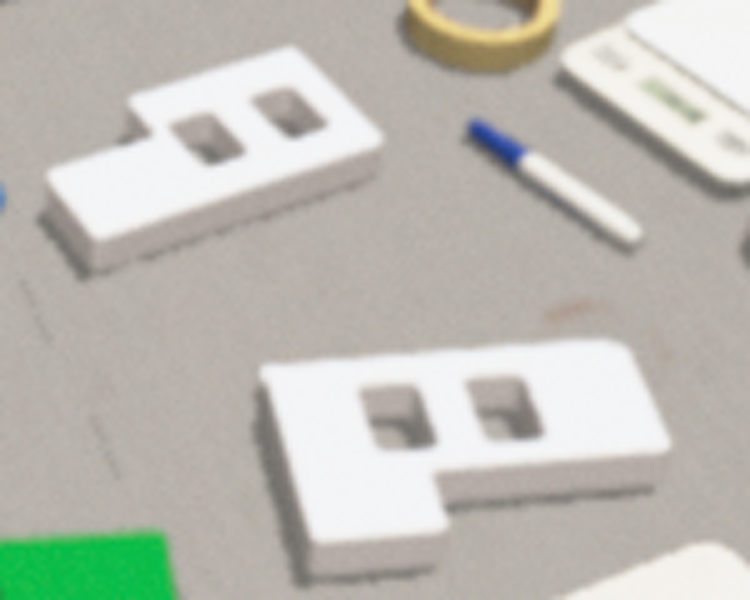

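The crops confirm three things: the right-hand plate carries the tongue (step line on its left edge), the slots are clear, and the chamber is empty with the seal bar on the right. Now I'll measure the poses.

```bash
cat >> h.py <<'E'
FC=np.array([[-50,-67],[-50,133],[15,133],[15,55],[55,55],[55,-67]],float)
RC=np.array([[57,-108],[57,92],[-78,92],[-78,22],[-38,22],[-38,-108]],float)
def fit2(A,B):
    ca,cb=A.mean(0),B.mean(0);H=(A-ca).T@(B-cb);th=np.arctan2(H[0,1]-H[1,0],H[0,0]+H[1,1])
    M=np.array([[np.cos(th),-np.sin(th)],[np.sin(th),np.cos(th)]]);t=cb-M@ca
    return th,t,B-(A@M.T+t)
def corners6(mask):
    c=max(cv2.findContours(mask,cv2.RETR_EXTERNAL,cv2.CHAIN_APPROX_NONE)[0],key=cv2.contourArea)
    for e in np.arange(1,12,.25):
        a=cv2.approxPolyDP(c,e,True).reshape(-1,2)
        if len(a)==6:break
    # refine by line fits
    cp=c.reshape(-1,2).astype(float);L=[]
    for i in range(6):
        p,q=a[i].astype(float),a[(i+1)%6].astype(float);d=(q-p);n=np.linalg.norm(d);d/=n
        s=(cp-p)@d;o=(cp-p)@np.array([-d[1],d[0]]);k=(s>.15*n)&(s<.85*n)&(abs(o)<2)
        vx,vy,x,y=cv2.fitLine(cp[k].astype(np.float32),cv2.DIST_HUBER,0,.01,.01).ravel();L.append((np.array([x,y]),np.array([vx,vy])))
    out=[]
    for i in range(6):
        (p,u),(q,w)=L[i-1],L[i];s=np.linalg.solve(np.c_[u,-w],q-p);out.append(p+s[0]*u)
    return np.array(out)
def plate(n,img,box,which,thr,ztop=30.,dil=True):
    x0,y0,x1,y1=box;S=4
    g=cv2.resize(cv2.cvtColor(img,cv2.COLOR_RGB2GRAY)[y0:y1,x0:x1],None,fx=S,fy=S,interpolation=cv2.INTER_CUBIC)
    m=(g>thr).astype(np.uint8)*255
    m=cv2.morphologyEx(m,cv2.MORPH_CLOSE,np.ones((9,9)))if which=='R' else m
    c6=(corners6(m)+.5)/S-.5+[x0,y0]
    C=RC if which=='R' else FC
    best=None
    for fl in (0,1):
      for k in range(6):
        c=np.roll(c6[::-1] if fl else c6,k,axis=0)
        z=np.full(6,ztop)
        if which=='R': z[:2]=ztop-14
        B=np.array([onz(n,c[i],z[i])[0,:2] for i in range(6)])
        th,t,r=fit2(C,B);e=np.sqrt((r**2).sum(1).mean())
        if best is None or e<best[0]: best=(e,th,t,r,c)
    return best
E
python3 - <<'E'
from h import *
t=np.load('pics/top0p.npy');s=np.load('pics/side0p.npy')
print(t[200,380],t[205,345],t[220,370+5],s[255,350],s[330,330])
for w,b in(('F',(340,170,395,248)),('R',(415,162,475,242))):
    for thr in(160,175):
        r=plate('top',t,b,w,thr);print(w,thr,r[0].round(2),np.degrees(r[1]).round(2),r[2].round(1),r[3].round(1).tolist())
for w,b in(('F',(312,228,395,282)),('R',(355,285,450,345))):
    for thr in(215,):
        try:
            r=plate('side',s,b,w,thr);print('side',w,thr,r[0].round(2),np.degrees(r[1]).round(2),r[2].round(1),r[3].round(1).tolist())
        except Exception as e:print(e)
E
```

```text
[200 199 205] [141 136 132] [202 202 208] [141 136 130] [177 181 168]
F 160 1.68 97.35 [ 517.7 -163.2] [[-0.9, 1.4], [0.1, 0.2], [0.4, -0.5], [-1.1, -0.1], [2.9, 0.2], [-1.5, -1.2]]
F 175 2.89 97.44 [ 517.6 -163.6] [[-3.0, 2.3], [1.0, 2.6], [1.9, -1.6], [1.3, -0.1], [2.0, -0.7], [-3.2, -2.5]]
R 160 6.55 77.56 [ 522.  -418.4] [[-7.7, -0.5], [0.9, 0.1], [-1.7, 2.3], [-2.4, 0.6], [-2.1, 0.5], [13.0, -2.9]]
R 175 3.72 77.08 [ 519.4 -417.1] [[-5.7, -2.2], [3.8, -3.1], [3.1, 1.8], [-0.7, 0.8], [-0.5, 0.1], [-0.1, 2.7]]
side F 215 2.64 97.26 [ 517.2 -164.8] [[-0.0, 1.2], [1.1, -1.7], [-1.4, 4.2], [-0.5, -3.8], [1.4, 0.2], [-0.5, 0.1]]
side R 215 161.94 71.86 [ 452.3 -404.7] [[174.5, -107.2], [-288.2, 58.1], [100.0, 92.5], [6.8, -5.3], [60.5, -58.2], [-53.6, 20.0]]
```

```bash
python3 - <<'E'
from h import *
t=np.load('pics/top0p.npy');D=np.load('pics/top0d.npy')
a=onz('top',[[444.,201.4],[335+557/5-.4,155+193/5-.4],[335+537/5-.4,155+275/5-.4]],30);print(a.round(1));d=a[1]-a[2];print(np.degrees(np.arctan2(d[1],d[0])))
# front slots
f=np.array([[166,186],[176,270]])/5-.4+[335,155];a=onz('top',f,30);print(a.round(1),a.mean(0).round(1))
for w,b in(('R',(415,162,475,242)),):
    for thr in(150,155,165,170):
        r=plate('top',t,b,w,thr);print(w,thr,r[0].round(2),np.degrees(r[1]).round(2),r[2].round(1),r[3].round(1).tolist())
P=cloud('top',D)
# depth checks: table, plates, bed, rim, lid
for u,v in[(400,230),(380,220),(455,225),(230,190),(250,200),(295,180),(266,185),(268,160),(192,150),(193,165),(180,180),(210,138)]: print((u,v),P[v,u].round(1))
E
```

```text
[[ 519.6 -417.8   30. ]
 [ 547.7 -424.4   30. ]
 [ 491.7 -411.2   30. ]]
-13.268838017066424
[[ 545.3 -159.9   30. ]
 [ 488.4 -167.7   30. ]] [ 516.9 -163.8   30. ]
R 150 6.94 77.67 [ 522.6 -419.1] [[-6.5, 0.8], [-0.1, 1.7], [-3.4, 2.6], [-1.5, -0.1], [-2.5, -0.9], [14.1, -4.1]]
R 155 6.69 77.61 [ 522.3 -418.9] [[-7.1, 0.0], [0.6, 1.1], [-2.9, 1.8], [-1.8, 0.5], [-2.3, 0.1], [13.5, -3.5]]
R 165 6.44 77.58 [ 521.8 -418.1] [[-8.3, -1.0], [1.6, -0.6], [-1.3, 2.0], [-2.8, 1.4], [-1.5, 0.5], [12.3, -2.4]]
R 170 8.39 77.87 [ 521.6 -417.9] [[-10.9, -1.6], [2.1, -0.9], [-0.6, 2.9], [-3.7, 1.6], [-2.8, 0.7], [15.9, -2.7]]
(400, 230) [ 419.8 -276.     1. ]
(380, 220) [ 451.  -203.1   27. ]
(455, 225) [ 440.8 -454.8   31.3]
(230, 190) [535.2 300.2  62.9]
(250, 200) [503.2 231.5  69.8]
(295, 180) [573.   85.4  73.4]
(266, 185) [550.2 176.5 102.9]
(268, 160) [632.4 173.5  99.3]
(192, 150) [596.6 328.3 407.8]
(193, 165) [558.7 324.4 406.1]
(180, 180) [557.3 450.3 115.2]
(210, 138) [722.8 391.1  -1. ]
```

```bash
python3 - <<'E'
from h import *
t=np.load('pics/top0p.npy').astype(float)
t=np.clip(t*1.2,0,255).astype(np.uint8)
crop(t,176,135,256,235,6,'pics/c5.png');crop(t,246,130,316,230,6,'pics/c6.png')
E
```

```text
(no output)
```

View pics/c5.png

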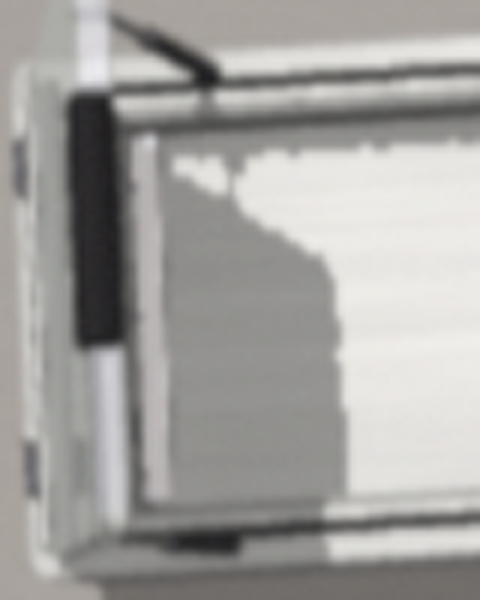

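View pics/c6.png

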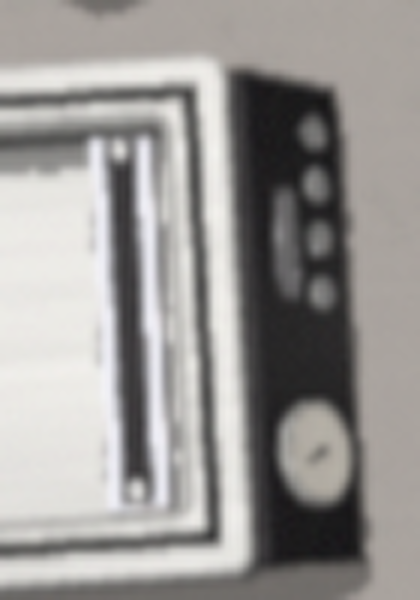

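```bash
python3 - <<'E'
from h import *
a=lambda l:np.array(l)/6-.417+[176,135]
b=lambda l:np.array(l)/6-.417+[246,130]
def line(p,z,l):
    q=onz('top',p,z)[:,:2];d=q[1]-q[0];print(l,q.round(1).tolist(),'ang',np.degrees(np.arctan2(d[1],d[0])).round(2));return q
s1=line(b([[90,140],[108,508]]),104,'seal rear edge');s2=line(b([[152,138],[170,506]]),104,'seal front')
l=line(a([[158,137],[167,500]]),94,'lip front edge');l2=line(a([[134,135],[147,500]]),94,'lip rear edge')
r=line(a([[15,65],[40,575]]),118,'rim rear');f=line(b([[228,62],[255,572]]),118,'rim front')
w=line(b([[0,76],[215,58]]),118,'rim right');x=line(b([[0,588],[240,572]]),118,'rim left')
th=np.radians(92.);
ex=lambda th:np.array([np.cos(th),np.sin(th)])
for T in(91.5,92,92.5,93,93.5):
    e=ex(np.radians(T));n=np.array([-e[1],e[0]])
    print(T,'x from seal',(s1@e).mean().round(1)+104,(s2@e).mean().round(1)+138,'lip',(l@e).mean().round(1)-88,(l2@e).mean().round(1)-104,'y rim',((w@n).mean()/2+(x@n).mean()/2).round(1),'w',((x@n).mean()-(w@n).mean()).round(1),'y seal',(s1@n).mean().round(1),(s2@n).mean().round(1),'lip',(l@n).mean().round(1), 'rim',(r@e).mean().round(1),(f@e).mean().round(1))
E
```

```text
seal rear edge [[654.1, 197.7], [455.6, 180.7]] ang -175.11
seal front [[656.0, 164.3], [457.6, 147.7]] ang -175.21
lip front edge [[636.0, 389.7], [439.1, 375.5]] ang -175.89
lip rear edge [[636.8, 402.8], [438.8, 386.3]] ang -175.24
rim rear [[668.5, 461.3], [396.7, 434.1]] ang -174.29
rim front [[695.5, 123.5], [423.2, 100.2]] ang -175.12
rim right [[684.6, 245.2], [697.5, 130.5]] ang -83.6
rim left [[411.1, 234.3], [423.0, 108.1]] ang -84.63
91.5 x from seal 278.6 279.4 lip 280.4 276.3 y rim -558.5 w 274.4 y seal -559.6 -560.7 lip -547.4 rim 433.6 97.2
92 x from seal 273.7 274.5 lip 275.6 271.5 y rim -560.0 w 274.4 y seal -561.1 -561.9 lip -550.6 rim 428.9 92.2
92.5 x from seal 268.8 269.6 lip 270.8 266.7 y rim -561.3 w 274.5 y seal -562.6 -563.1 lip -553.7 rim 424.1 87.3
93 x from seal 263.9 264.6 lip 265.9 261.8 y rim -562.7 w 274.5 y seal -564.0 -564.2 lip -556.8 rim 419.2 82.4
93.5 x from seal 259.0 259.7 lip 261.1 256.9 y rim -564.0 w 274.5 y seal -565.3 -565.3 lip -559.9 rim 414.4 77.5
```

```bash
python3 - <<'E'
from h import *
a=lambda l:np.array(l)/6-.417+[176,135]
b=lambda l:np.array(l)/6-.417+[246,130]
q=lambda p,z:onz('top',p,z)[:,:2]
s1=q(b([[90,140],[108,508]]),104);s2=q(b([[152,138],[170,506]]),104);l=q(a([[158,137],[167,500]]),94);w=q(b([[0,76],[215,58]]),118);x=q(b([[0,588],[240,572]]),118)
for T in(94.6,94.9,95.2):
    c,s=np.cos(np.radians(T)),np.sin(np.radians(T));e=np.array([c,s]);n=np.array([-s,c])
    X=np.mean([(s1@e).mean()+104,(s2@e).mean()+138,(l@e).mean()-88]);Y=np.mean([(w@n).mean()/2+(x@n).mean()/2,(s1@n).mean(),(s2@n).mean(),(l@n).mean()])
    print(T,[((s1@e).mean()+104).round(1),((s2@e).mean()+138).round(1),((l@e).mean()-88).round(1),((w@n).mean()/2+(x@n).mean()/2).round(1),(s1@n).mean().round(1),(s2@n).mean().round(1),(l@n).mean().round(1)],'bed',(X*e+Y*n).round(1))
# verify overlay
t=np.load('pics/top0p.npy').copy()
T=np.radians(94.9);e=np.array([np.cos(T),np.sin(T)]);n=np.array([-e[1],e[0]])
B=np.array([553.7,277.5]);
E
```

```text
94.6 [np.float64(248.1), np.float64(248.8), np.float64(250.3), np.float64(-566.6), np.float64(-568.2), np.float64(-567.5), np.float64(-566.5)] bed [545.4 293.8]
94.9 [np.float64(245.1), np.float64(245.9), np.float64(247.3), np.float64(-567.3), np.float64(-569.0), np.float64(-568.1), np.float64(-568.3)] bed [545.1 293.7]
95.2 [np.float64(242.2), np.float64(242.9), np.float64(244.3), np.float64(-568.0), np.float64(-569.7), np.float64(-568.7), np.float64(-570.0)] bed [544.7 293.7]
```

```bash
cat >> h.py <<'E'
BED=np.array([545.1,293.7]);TM=np.radians(94.85)
def mw(x,y,z): # machine->world
    c,s=np.cos(TM),np.sin(TM);return np.array([BED[0]+c*x-s*y,BED[1]+s*x+c*y,z])
def wm(p):
    c,s=np.cos(TM),np.sin(TM);d=np.array(p[:2])-BED;return np.array([c*d[0]+s*d[1],-s*d[0]+c*d[1]])
E
python3 - <<'E'
from h import *
for n,bx in(('side',(255,70,395,225)),('top',(170,125,320,240))):
    im=np.load(f'pics/{n}0p.npy');x0,y0,x1,y1=bx;S=5 if n=='top' else 3.8
    c=cv2.resize(im[y0:y1,x0:x1],None,fx=S,fy=S,interpolation=cv2.INTER_CUBIC)
    for pts,col in(([mw(-104,-104,68),mw(104,-104,68),mw(104,104,68),mw(-104,104,68)],(255,0,0)),([mw(-104,-100,104),mw(-138,-100,104),mw(-138,100,104),mw(-104,100,104)],(0,0,255)),([mw(88,-100,94),mw(88,100,94)],(0,160,0)),([mw(-104,-140,118),mw(104,-140,118),mw(104,140,118),mw(-104,140,118)],(255,0,255))):
        u=((proj(n,np.array(pts))-[x0,y0]+.5)*S).astype(np.int32)
        cv2.polylines(c,[u],True,col,1)
    cv2.imwrite(f'pics/ov_{n}.png',c[:,:,::-1])
E
```

```text
(no output)
```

View pics/ov_side.png

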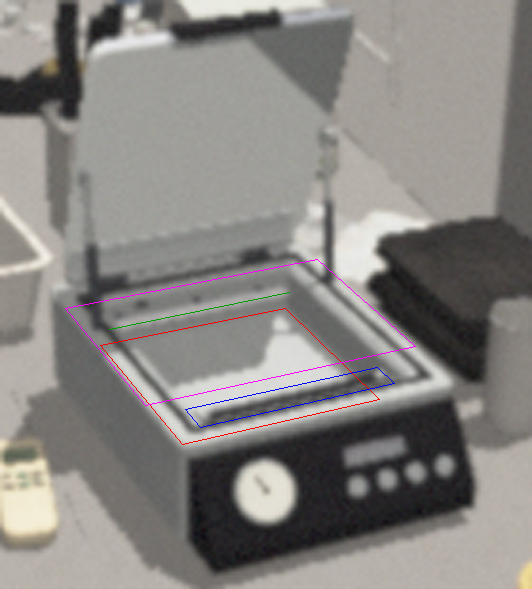

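View pics/ov_top.png

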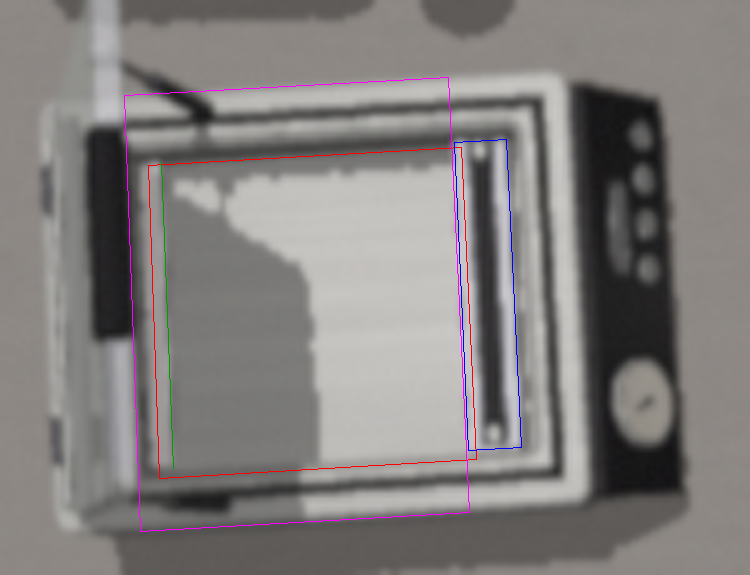

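Machine pose: bed centre (545.1, 293.7), x axis at 94.85°. The overlay fits well in the top view and to within 1–2 px in the side view. Now I'll plan the approach to the rear plate.

```bash
cat > go.py <<'E'
from h import *
from cell import monitor
import sys
def calc(*targets,ya=None):
    """targets: world xyz (mm); ya: world angle(deg) of tool y axis (mod 180)"""
    s=monitor.sense();M=rot(s["ee_rot"]);p=s["tcp_pos"]
    cur=np.degrees(np.arctan2(M[1,1],M[0,1]))
    print('t',round(s["time_s"],2),'tcp',p.round(1),'yang',cur.round(2),'tilt',np.degrees(np.arccos(-M[2,2])).round(2),'gap',round(s["finger_gap"],1),'F',s["wrist_force"].round(1),'q',s['q'].round(2))
    for t in targets: print('  slide cm',(M.T@(np.array(t)-p)/10).round(2).tolist())
    if ya is not None:
        d=(ya-cur+90)%180-90; print('  yaw',np.radians(-d).round(3), 'alt',np.radians(-(d-180*np.sign(d))).round(3))
E
python3 - <<'E'
from go import *
calc((300,330,230),(420,0,230),(519.5,-417.4,150),ya=-13.1)
E
```

```text
t 0.1 tcp [203.6 616.7 200.7] yang 71.74 tilt 0.09 gap 85.5 F [-0.7  0.3 -0.3] q [-1.32  0.54 -0.    1.54  0.    1.07 -0.07]
  slide cm [-18.14, -24.2, -2.89]
  slide cm [-39.88, -51.78, -2.84]
  slide cm [-62.41, -88.29, 5.22]
  yaw 1.481 alt -1.661
```

Call:
send_rows(
  plan=[
    {"slide":[-4,-4,-2.9],"yaw":0.1},
    {"slide":[-6.5,-7.5,-2.9],"yaw":0.2},
    {"slide":[-9,-11,-2.9],"yaw":0.3},
    {"slide":[-11.5,-14.5,-2.9],"yaw":0.4},
    {"slide":[-14,-18,-2.9],"yaw":0.5},
    {"slide":[-16.5,-21.5,-2.9],"yaw":0.6},
    {"slide":[-19,-25,-2.9],"yaw":0.7},
    {"slide":[-21.5,-28.5,-2.9],"yaw":0.8},
  ],
  gripper=0.0,
)

```text
time_s: 0.77
tcp_pos: [309.9, 305.0, 230.3]
ee_rot: [-0.0, 0.533, 0.846, -0.0]
wrist_force: [1.4, 0.1, 0.0]
finger_gap: 42.6
```

```bash
python3 - <<'E'
from go import *
calc((420,0,230),(519.5,-417.4,150),ya=-13.1)
E
```

```text
t 0.77 tcp [309.9 305.  230.3] yang 25.62 tilt 0.02 gap 42.6 F [1.4 0.1 0. ] q [-1.1   0.12  0.24  2.06 -0.04  0.97 -0.39]
  slide cm [-32.26, -3.26, 0.03]
  slide cm [-74.2, -12.33, 8.02]
  yaw 0.676 alt -2.466
```

Call:
send_rows(
  plan=[
    {"slide":[-4,-0.4,0],"yaw":0.1},
    {"slide":[-8,-0.8,0],"yaw":0.2},
    {"slide":[-12,-1.2,0],"yaw":0.3},
    {"slide":[-16,-1.6,0],"yaw":0.4},
    {"slide":[-20,-2,0],"yaw":0.5},
    {"slide":[-24,-2.4,0],"yaw":0.6},
    {"slide":[-28,-2.9,0],"yaw":0.676},
    {"slide":[-32,-3.3,0],"yaw":0.676},
  ],
)

```text
time_s: 1.43
tcp_pos: [419.8, 3.0, 230.6]
ee_rot: [-0.0, 0.783, 0.622, 0.0]
wrist_force: [0.9, 1.1, -0.4]
finger_gap: 42.8
```

```bash
python3 - <<'E'
from go import *
calc((519.5,-417.4,100),ya=-13.1)
E
```

```text
t 1.43 tcp [419.8   3.  230.6] yang -13.06 tilt 0.03 gap 42.8 F [ 0.9  1.1 -0.4] q [-0.68  0.1   0.61  2.1  -0.07  0.96 -0.26]
  slide cm [-38.7, 19.21, 13.03]
  yaw 0.001 alt -3.141
```

Call:
send_rows(
  plan=[
    {"slide":[-3.5,1.7,0]},
    {"slide":[-7,3.5,0]},
    {"slide":[-10.5,5.2,0]},
    {"slide":[-14,7,0]},
    {"slide":[-17.5,8.7,0]},
    {"slide":[-21,10.4,1]},
    {"slide":[-24.5,12.2,2.5]},
    {"slide":[-28,13.9,4]},
  ],
)

```text
validation failed for argument at $.pl...
```

Call:
send_rows(
  plan=[
    {"slide":[-3.5,1.7,1.5]},
    {"slide":[-7,3.5,3]},
    {"slide":[-10.7,5.3,4.5]},
    {"slide":[-10.7,5.3,6]},
    {"slide":[-10.7,5.3,7.5]},
    {"slide":[-10.7,5.3,9]},
    {"slide":[-10.7,5.3,9]},
  ],
)

```text
validation failed for argument at $.pl...
```

```bash
python3 - <<'E'
from go import *
from cell import grab_frame
calc((519.5,-417.4,5),ya=-13.1)
for n,b,s in(('top',(400,150,490,250),6),('side',(340,230,470,350),5)):
    p,d=grab_frame(n);np.save(f'pics/{n}1p.npy',p);crop(p,*b,s,f'pics/{n}1.png')
E
```

```text
t 1.43 tcp [419.8   3.  230.6] yang -13.06 tilt 0.03 gap 42.8 F [ 0.9  1.1 -0.4] q [-0.68  0.1   0.61  2.1  -0.07  0.96 -0.26]
  slide cm [-38.71, 19.21, 22.53]
  yaw 0.001 alt -3.141
```

View pics/side1.png

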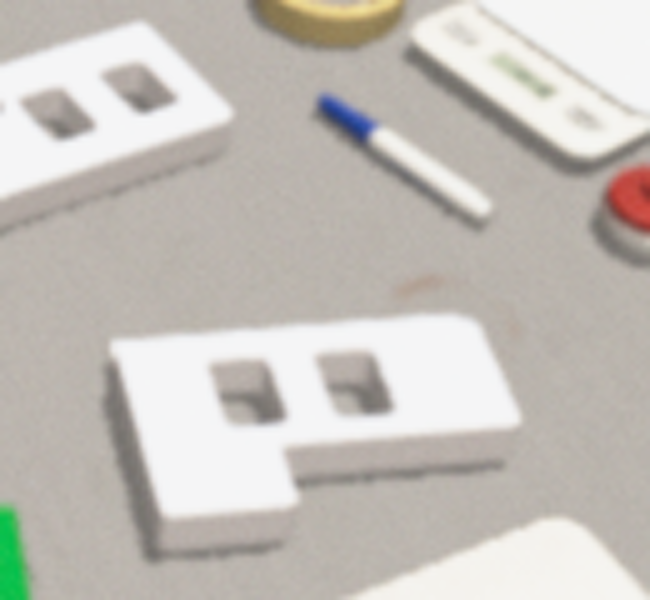

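View pics/top1.png

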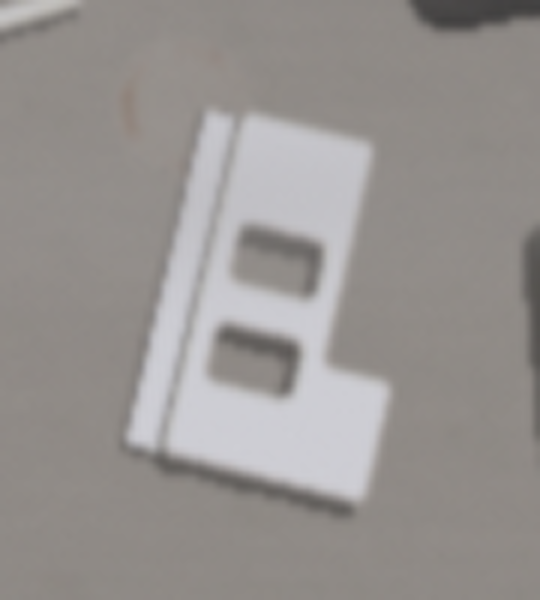

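Every row needs a yaw value, so both calls were refused and the arm didn't move. These views show the rear plate unobstructed, with its slots at about (278,262) and (255,360) in the top crop.

Call:
send_rows(
  plan=[
    {"slide":[-3.5,1.7,0],"yaw":0},
    {"slide":[-7,3.5,0],"yaw":0},
    {"slide":[-10.5,5.2,0],"yaw":0},
    {"slide":[-14,7,0],"yaw":0},
    {"slide":[-17.5,8.7,0],"yaw":0},
    {"slide":[-21,10.4,1],"yaw":0},
    {"slide":[-24.5,12.2,2.5],"yaw":0},
    {"slide":[-28,13.9,4],"yaw":0},
  ],
)

```text
time_s: 2.2
tcp_pos: [494.0, -299.5, 189.8]
ee_rot: [-0.0, 0.781, 0.624, 0.0]
wrist_force: [1.2, 0.2, 1.5]
finger_gap: 42.6
```

Call:
send_rows(
  plan=[
    {"slide":[-3.5,1.7,1.5],"yaw":0},
    {"slide":[-7,3.5,3],"yaw":0},
    {"slide":[-10.7,5.3,4.5],"yaw":0},
    {"slide":[-10.7,5.3,6],"yaw":0},
    {"slide":[-10.7,5.3,7.5],"yaw":0},
    {"slide":[-10.7,5.3,9],"yaw":0},
    {"slide":[-10.7,5.3,9],"yaw":0},
  ],
)

```text
time_s: 2.78
tcp_pos: [520.0, -410.6, 96.8]
ee_rot: [-0.003, 0.781, 0.624, -0.0]
wrist_force: [-0.5, 1.7, -0.4]
finger_gap: 42.9
```

```bash
python3 - <<'E'
from go import *
from cell import grab_frame
calc((519.5,-417.4,5),ya=-13.1)
for n,b,s in(('top',(400,150,490,250),6),('side',(300,200,470,350),4)):
    p,d=grab_frame(n);np.save(f'pics/{n}2p.npy',p);crop(p,*b,s,f'pics/{n}2.png')
E
```

```text
t 2.78 tcp [ 520.  -410.6   96.8] yang -12.73 tilt 0.39 gap 42.9 F [-0.5  1.7 -0.4] q [ 0.21  0.76  0.6   1.6  -0.5   0.95  0.76]
  slide cm [-0.71, 0.15, 9.17]
  yaw 0.007 alt -3.135
```

View pics/side2.png

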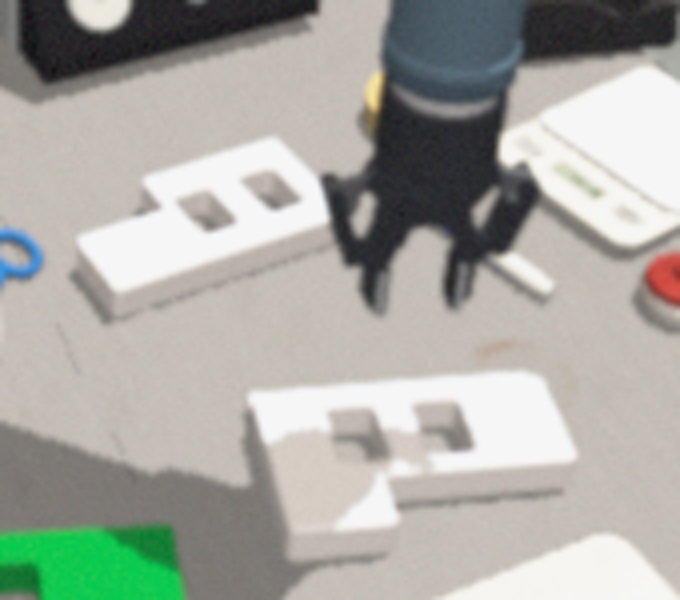

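View pics/top2.png

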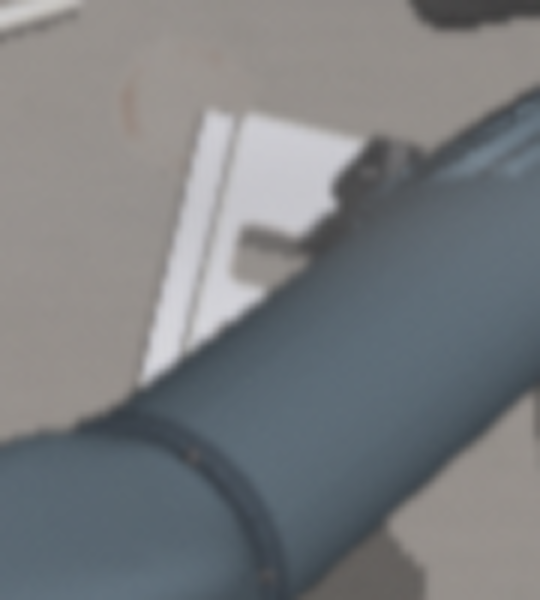

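The gripper hovers over the rear plate with its fingertips at about (394,277) and (414,275) in the side frame. I'll check that against the projected TCP.

```bash
python3 - <<'E'
from go import *
calc((519.5,-417.4,50),(519.5,-417.4,4),ya=-13.1)
s=monitor.sense();print(proj('side',s['tcp_pos']+[0,0,6]),proj('side',[519.5,-417.4,30]))
# web top centre in side view from picture
print(onz('side',[[ (300+ (357+443)/2/4-.4), 200+(432+425)/2/4-.4]],30))
E
```

```text
t 2.88 tcp [ 521.5 -412.4  100.3] yang -12.72 tilt 0.11 gap 42.7 F [0.7 0.4 0.4] q [ 0.21  0.75  0.6   1.6  -0.5   0.95  0.76]
  slide cm [-0.54, -0.08, 5.03]
  slide cm [-0.55, -0.08, 9.63]
  yaw 0.007 alt -3.135
[[401.82490212 283.2312412 ]] [[399.03729212 306.15882284]]
[[ 519.93382717 -419.7158443    30.        ]]
```

```bash
python3 - <<'E'
from go import *
from cell import grab_frame
p,d=grab_frame('side');s=monitor.sense();M=rot(s['ee_rot']);x0,y0,x1,y1=360,220,450,320;S=6
c=cv2.resize(p[y0:y1,x0:x1],None,fx=S,fy=S,interpolation=cv2.INTER_CUBIC)
for o,col in(((0,0,0),(255,0,0)),((0,0,-18.7),(0,255,0)),((0,21,-6),(255,0,255)),((0,-21,-6),(255,0,255)),((0,0,-50),(0,255,255))):
    u=(proj('side',s['tcp_pos']+M@np.array(o))[0]-[x0,y0]+.5)*S; cv2.circle(c,tuple(int(v) for v in u),4,col,-1)
cv2.imwrite('pics/s3.png',c[:,:,::-1]);print(s['tcp_pos'],s['wrist_force'])
P=cloud('side',d)
for u,v in((394,275),(414,274),(393,272),(413,270)):print(P[v,u].round(1))
E
```

```text
[ 521.91846638 -413.22124517  101.26823437] [ 0.92174081  0.60026424 -0.29275227]
[ 492.7 -416.3  146. ]
[ 543.2 -427.7  144.3]
[ 491.1 -412.6  153.3]
[ 544.4 -419.3  150.2]
```

View pics/s3.png

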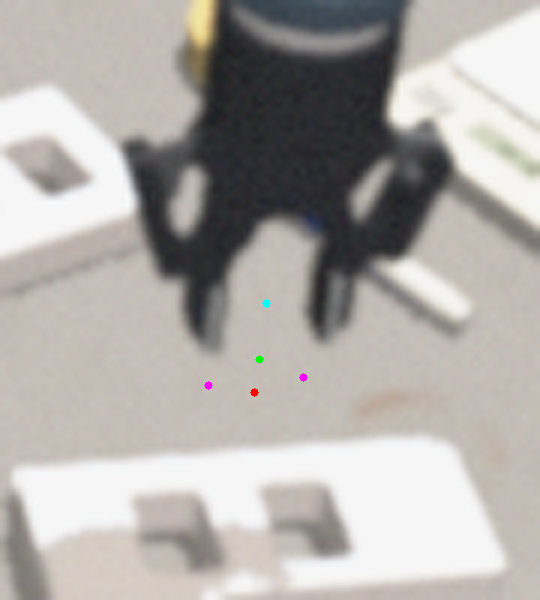

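```bash
python3 - <<'E'
from go import *
from cell import grab_frame
p,d=grab_frame('side');P=cloud('side',d)
for u,v,l in((375,287,'table'),(375,303,'plate'),(430,303,'plate'),(365,240,'frontplate'),(394,270,'f'),(395,276,'f'),(396,277,'f'),(394,278,'f'),(413,275,'f'),(414,276,'f'),(400,235,'body')):print(l,(u,v),P[v,u].round(1),p[v,u])
m=(P[255:282,385:425,2]>60)
Q=P[255:282,385:425][m];print(len(Q),Q[:,2].min(),np.percentile(Q[:,2],[1,3,5,10]))
lo=Q[Q[:,2]<Q[:,2].min()+15];print(lo.round(0)[:40])
print(monitor.sense()['tcp_pos'])
E
```

```text
table (375, 287) [ 506.6 -303.2    0.9] [198 191 183]
plate (375, 303) [ 464.4 -385.9   29.8] [246 246 247]
plate (430, 303) [ 604.5 -432.4   28. ] [246 246 247]
frontplate (365, 240) [ 554.3 -126.6   28.6] [246 246 247]
f (394, 270) [ 491.5 -415.4  162.1] [68 69 73]
f (395, 276) [ 496.5 -415.5  140.8] [119 119 120]
f (396, 277) [ 498.5 -417.5  138.6] [128 126 125]
f (394, 278) [ 576.6 -285.7   -0.6] [160 156 148]
f (413, 275) [ 541.2 -427.   140.9] [94 93 89]
f (414, 276) [ 545.3 -426.2  135.7] [128 125 124]
body (400, 235) [ 489.7 -424.9  278.4] [39 41 41]
451 134.90589887570286 [137.17063221 140.16172656 143.16715764 149.34028578]
[[ 546. -406.  146.]
 [ 544. -410.  146.]
 [ 490. -399.  149.]
 [ 544. -411.  143.]
 [ 542. -418.  150.]
 [ 488. -403.  150.]
 [ 545. -410.  139.]
 [ 544. -416.  145.]
 [ 552. -426.  150.]
 [ 555. -426.  149.]
 [ 545. -412.  137.]
 [ 545. -415.  140.]
 [ 543. -426.  150.]
 [ 549. -427.  148.]
 [ 552. -426.  147.]
 [ 554. -428.  149.]
 [ 488. -408.  147.]
 [ 544. -413.  135.]
 [ 545. -416.  138.]
 [ 540. -427.  148.]
 [ 542. -429.  149.]
 [ 544. -430.  150.]
 [ 550. -425.  143.]
 [ 555. -424.  141.]
 [ 487. -410.  146.]
 [ 488. -414.  149.]
 [ 494. -410.  143.]
 [ 493. -415.  148.]
 [ 499. -415.  146.]
 [ 541. -422.  140.]
 [ 542. -426.  143.]
 [ 546. -424.  141.]
 [ 545. -430.  146.]
 [ 490. -411.  142.]
 [ 492. -414.  144.]
 [ 493. -417.  146.]
 [ 498. -416.  144.]
 [ 543. -420.  135.]
 [ 541. -427.  141.]
 [ 543. -428.  141.]]
[ 522.11094893 -413.83012436  101.8291904 ]
```

By depth, the fingertips are at z≈137 while the TCP reads 102. That's about 35 mm of offset, well above the ~7 mm expected from the open fingers. I'll come down part-way and check again.

Call:
send_rows(
  plan=[
    {"slide":[-0.1,-0.1,1.5],"yaw":0},
    {"slide":[-0.2,-0.2,3],"yaw":0},
    {"slide":[-0.3,-0.2,4.5],"yaw":0},
    {"slide":[-0.3,-0.2,5.5],"yaw":0},
    {"slide":[-0.3,-0.2,5.5],"yaw":0},
    {"slide":[-0.3,-0.2,5.5],"yaw":0},
  ],
)

```text
time_s: 3.48
tcp_pos: [517.9, -416.8, 44.6]
ee_rot: [-0.001, 0.782, 0.624, -0.0]
wrist_force: [-0.2, 0.6, -0.1]
finger_gap: 42.6
```

```bash
cat > look.py <<'E'
from go import *
from cell import grab_frame
def sidelook(name,box=(360,220,450,320),S=6,marks=True):
    s=monitor.sense();p,d=grab_frame('side');M=rot(s['ee_rot']);x0,y0,x1,y1=box
    c=cv2.resize(p[y0:y1,x0:x1],None,fx=S,fy=S,interpolation=cv2.INTER_CUBIC)
    if marks:
      for o,col in(((0,0,0),(255,0,0)),((0,0,-18.7),(0,255,0))):
        u=(proj('side',s['tcp_pos']+M@np.array(o))[0]-[x0,y0]+.5)*S; cv2.circle(c,tuple(int(v) for v in u),4,col,-1)
    cv2.imwrite(f'pics/{name}.png',c[:,:,::-1]);print(s['tcp_pos'].round(1),s['wrist_force'].round(1))
    return p,d,cloud('side',d)
E
python3 - <<'E'
from look import *
calc((519.5,-417.4,4),ya=-13.1)
p,d,P=sidelook('s4')
dark=(p.max(2)<135)&(P[:,:,2]>35)&(abs(P[:,:,0]-520)<60)&(abs(P[:,:,1]+415)<60)
Q=P[dark];print(np.percentile(Q[:,2],[0,1,2,5]));lo=Q[Q[:,2]<Q[:,2].min()+12]
L=lo[lo[:,0]<519];R_=lo[lo[:,0]>519];print(L.mean(0),R_.mean(0))
E
```

```text
t 3.48 tcp [ 517.9 -416.8   44.6] yang -12.84 tilt 0.11 gap 42.6 F [-0.2  0.6 -0.1] q [ 0.24  0.82  0.56  1.62 -0.54  0.87  0.8 ]
  slide cm [-0.03, 0.18, 4.06]
  yaw 0.004 alt -3.137
[ 517.9 -416.8   44.6] [-0.2  0.6 -0.1]
[ 80.83432595  94.46469913 105.90206314 130.10020039]
[ 489.13723794 -417.75609401   88.23329899] [ 541.21411603 -426.48180548   87.60179048]
```

View pics/s4.png

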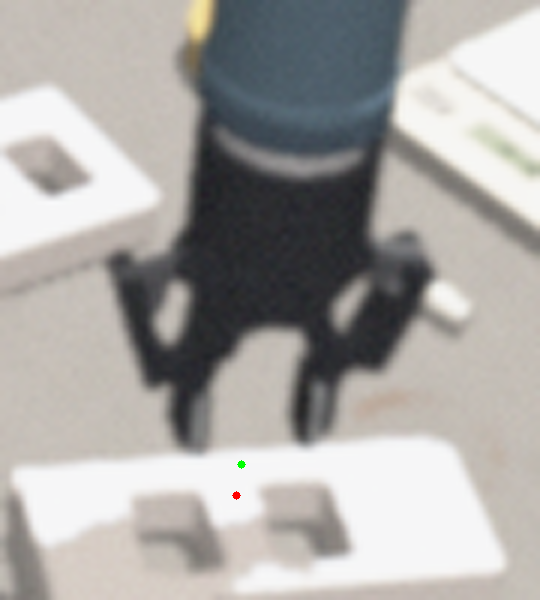

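Call:
send_rows(
  plan=[
    {"slide":[0,0.1,1],"yaw":0.004},
    {"slide":[0,0.1,2],"yaw":0.004},
    {"slide":[0,0.1,2.8],"yaw":0.004},
    {"slide":[0,0.1,2.8],"yaw":0.004},
    {"slide":[0,0.1,2.8],"yaw":0.004},
  ],
)

```text
time_s: 3.95
tcp_pos: [519.0, -416.9, 16.8]
ee_rot: [-0.001, 0.783, 0.622, -0.0]
wrist_force: [-0.4, -0.5, -0.7]
finger_gap: 42.9
```

```bash
python3 - <<'E'
from look import *
calc((519.5,-417.4,4),ya=-13.1)
p,d,P=sidelook('s5')
dark=(p.max(2)<135)&(P[:,:,2]>35)&(abs(P[:,:,0]-520)<60)&(abs(P[:,:,1]+415)<60)
Q=P[dark];print(np.percentile(Q[:,2],[0,1,2,5]))
E
```

```text
t 3.95 tcp [ 519.  -416.9   16.8] yang -13.06 tilt 0.09 gap 42.9 F [-0.4 -0.5 -0.7] q [ 0.26  0.86  0.54  1.62 -0.56  0.82  0.81]
  slide cm [-0.04, 0.06, 1.28]
  yaw 0.001 alt -3.141
[ 519.  -416.9   16.8] [-0.4 -0.5 -0.7]
[ 54.87832518  69.2957089   81.30954471 102.91348019]
```

View pics/s5.png

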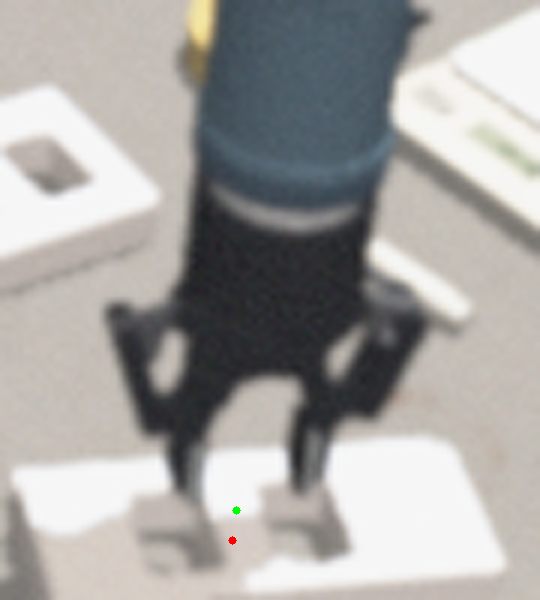

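The image puts the tips still about 25 mm above the plate top. As a safe check, I'll close lightly here: a stop at 24 mm would mean the web is between the fingers.

Call:
send_rows(
  plan=[
    {"slide":[0,0,0],"yaw":0},
    {"slide":[0,0,0],"yaw":0},
    {"slide":[0,0,0],"yaw":0},
    {"slide":[0,0,0],"yaw":0},
    {"slide":[0,0,0],"yaw":0},
  ],
  gripper=-0.7,
  grip_force=20,
)

```text
time_s: 4.42
tcp_pos: [519.6, -417.4, 17.9]
ee_rot: [0.0, 0.783, 0.622, 0.0]
wrist_force: [0.3, -0.4, -0.1]
finger_gap: 12.8
```

```bash
python3 - <<'E'
from look import *
calc((519.5,-417.4,4),ya=-13.1)
p,d,P=sidelook('s6')
dark=(p.max(2)<135)&(P[:,:,2]>32)&(abs(P[:,:,0]-520)<60)&(abs(P[:,:,1]+415)<60)
Q=P[dark];print(np.percentile(Q[:,2],[0,1,2,5]))
E
```

```text
t 4.42 tcp [ 519.6 -417.4   17.9] yang -13.06 tilt 0.02 gap 12.8 F [ 0.3 -0.4 -0.1] q [ 0.26  0.86  0.54  1.62 -0.56  0.82  0.81]
  slide cm [-0.0, -0.01, 1.39]
  yaw 0.001 alt -3.141
[ 519.6 -417.4   17.9] [ 0.3 -0.4 -0.1]
[ 53.08789126  69.00067648  81.51354608 103.06872836]
```

View pics/s6.png

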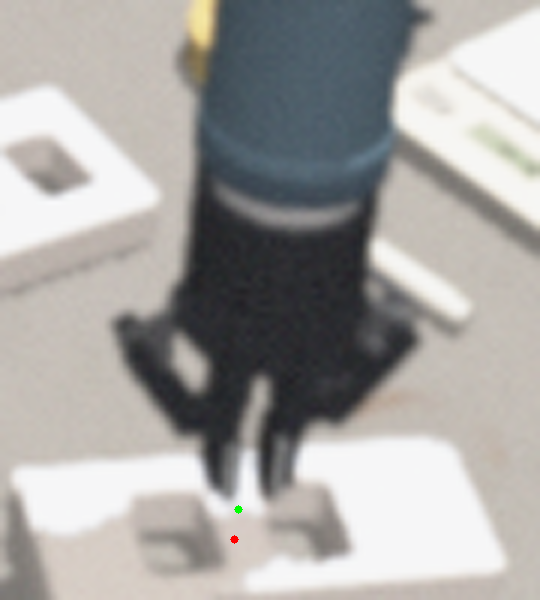

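```bash
python3 - <<'E'
from look import *
px=np.array([[360+250/6-.5,220+500/6-.5]])
for z in(18,40,45,50,55): print(z,onz('side',px,z).round(1), ((proj('side',[519.6,-417.4,z])[0]-[360,220]+.5)*6).round(0))
p,d=grab_frame('top');D=cloud('top',d)
crop(p,380,120,500,250,4.5,'pics/t6.png')
E
```

```text
18 [[ 537.6 -398.1   18. ]] [235. 539.]
40 [[ 524.9 -417.    40. ]] [240. 503.]
45 [[ 522.  -421.3   45. ]] [241. 495.]
50 [[ 519.1 -425.6   50. ]] [242. 487.]
55 [[ 516.2 -429.9   55. ]] [243. 479.]
```

View pics/t6.png

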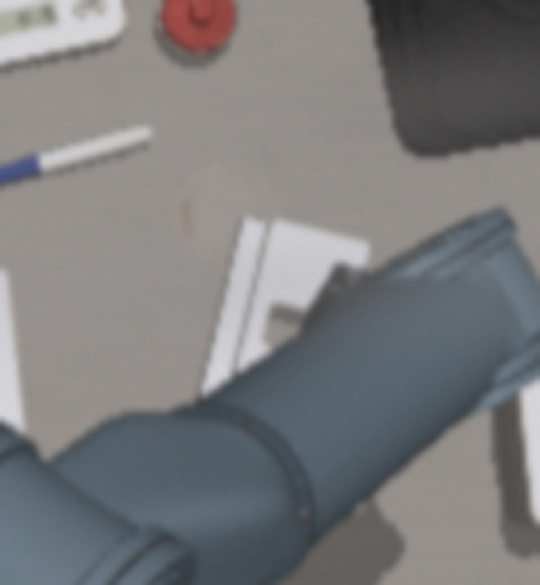

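Closing ran on to 12.8 mm, so the tips really are above the plate and the reported TCP z is about 30 mm below the true fingertips. I'll open again and descend in guarded steps.

Call:
send_rows(
  plan=[
    {"slide":[0,0,0],"yaw":0},
    {"slide":[0,0,0],"yaw":0},
    {"slide":[0,0,0],"yaw":0},
    {"slide":[0,0,0.9],"yaw":0},
    {"slide":[0,0,1.8],"yaw":0},
    {"slide":[0,0,2.7],"yaw":0},
    {"slide":[0,0,2.7],"yaw":0},
  ],
  gripper=0.0,
)

```text
time_s: 5.1
tcp_pos: [518.0, -415.8, -12.2]
ee_rot: [-0.002, 0.783, 0.622, -0.0]
wrist_force: [-0.1, 0.4, -0.8]
finger_gap: 42.6
```

```bash
python3 - <<'E'
from look import *
calc((519.5,-417.4,-20),ya=-13.1)
p,d,P=sidelook('s7')
E
```

```text
t 5.1 tcp [ 518.  -415.8  -12.2] yang -13.06 tilt 0.24 gap 42.6 F [-0.1  0.4 -0.8] q [ 0.27  0.9   0.52  1.62 -0.58  0.78  0.82]
  slide cm [-0.12, 0.18, 0.78]
  yaw 0.001 alt -3.141
[ 518.  -415.8  -12.2] [-0.1  0.4 -0.8]
```

View pics/s7.png

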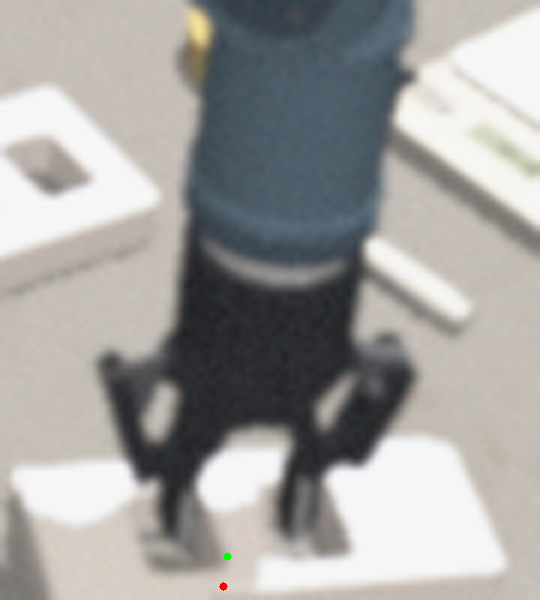

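Call:
send_rows(
  plan=[
    {"slide":[0,0.1,0.6],"yaw":0},
    {"slide":[-0.1,0.1,1.1],"yaw":0},
    {"slide":[-0.1,0.1,1.4],"yaw":0},
    {"slide":[-0.1,0.1,1.4],"yaw":0},
  ],
)

```text
time_s: 5.48
tcp_pos: [519.8, -418.3, -24.2]
ee_rot: [-0.001, 0.783, 0.622, -0.0]
wrist_force: [-0.3, 0.3, -0.4]
finger_gap: 42.7
```

```bash
python3 - <<'E'
from look import *
calc((519.5,-417.4,-20),ya=-13.1)
p,d,P=sidelook('s8')
E
```

```text
t 5.48 tcp [ 519.8 -418.3  -24.2] yang -13.07 tilt 0.06 gap 42.7 F [-0.3  0.3 -0.4] q [ 0.28  0.92  0.51  1.62 -0.59  0.77  0.83]
  slide cm [0.08, -0.05, -0.42]
  yaw 0.001 alt -3.141
[ 519.8 -418.3  -24.2] [-0.3  0.3 -0.4]
```

View pics/s8.png

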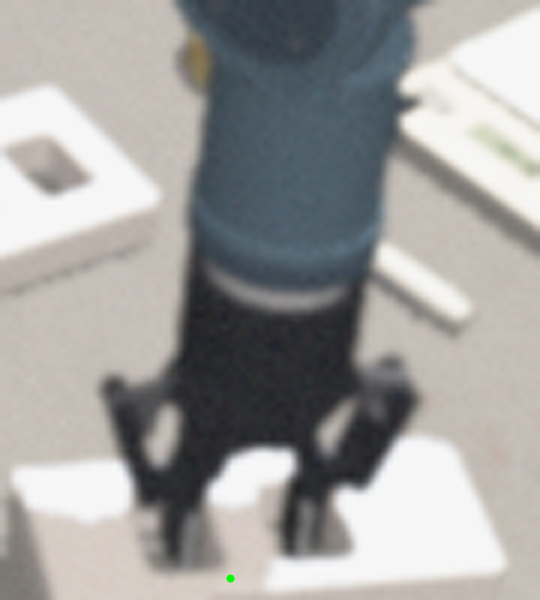

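Both fingers are in the slots with no contact force. I'll go 4 mm lower and grip.

Call:
send_rows(
  plan=[
    {"slide":[0,0,0.4],"yaw":0},
    {"slide":[0,0,0.4],"yaw":0},
    {"slide":[0,0,0.4],"yaw":0},
  ],
)

```text
time_s: 5.78
tcp_pos: [520.2, -418.4, -27.4]
ee_rot: [-0.0, 0.783, 0.622, 0.0]
wrist_force: [0.3, -0.1, 0.4]
finger_gap: 42.8
```

Call:
send_rows(
  plan=[
    {"slide":[0,0,0],"yaw":0},
    {"slide":[0,0,0],"yaw":0},
    {"slide":[0,0,0],"yaw":0},
    {"slide":[0,0,0],"yaw":0},
    {"slide":[0,0,0],"yaw":0},
  ],
  gripper=-1,
  grip_force=70,
)

```text
time_s: 6.2
tcp_pos: [520.4, -418.7, -27.0]
ee_rot: [0.0, 0.783, 0.622, 0.0]
wrist_force: [-0.3, 0.7, 3.7]
finger_gap: 23.1
```

The grip stopped at 23.1 mm on the web, with TCP z −27 for a plate resting on z=0. That means 41 on the chamber floor. Lifting and carrying.

Call:
send_rows(
  plan=[
    {"slide":[0,0,-1],"yaw":0},
    {"slide":[0,0,-3],"yaw":0},
    {"slide":[0,0,-5.5],"yaw":0},
    {"slide":[0,0,-8],"yaw":0},
    {"slide":[0,0,-10.5],"yaw":0},
    {"slide":[0,0,-13],"yaw":0},
    {"slide":[0,0,-15.5],"yaw":0},
    {"slide":[0,0,-18],"yaw":0},
  ],
)

```text
time_s: 6.87
tcp_pos: [519.5, -417.8, 153.5]
ee_rot: [-0.001, 0.783, 0.622, -0.0]
wrist_force: [0.5, -0.1, -5.1]
finger_gap: 23.3
```

```bash
python3 - <<'E'
from look import *
g=mw(-12,8,0);print(g)
calc((530,-150,155),(550,100,155),(g[0],g[1],155),ya=4.85)
sidelook('s9',(300,120,460,330),3.6,False)
E
```

```text
[538.14321333 281.06658719   0.        ]
t 6.87 tcp [ 519.5 -417.8  153.5] yang -13.07 tilt 0.09 gap 23.3 F [ 0.5 -0.1 -5.1] q [ 0.2   0.7   0.64  1.56 -0.46  1.05  0.74]
  slide cm [26.32, -5.04, -0.12]
  slide cm [51.13, -8.74, -0.1]
  slide cm [68.49, -13.99, -0.07]
  yaw -0.313 alt 2.829
[ 519.5 -417.8  153.5] [ 0.5 -0.1 -5.1]
```

View pics/s9.png

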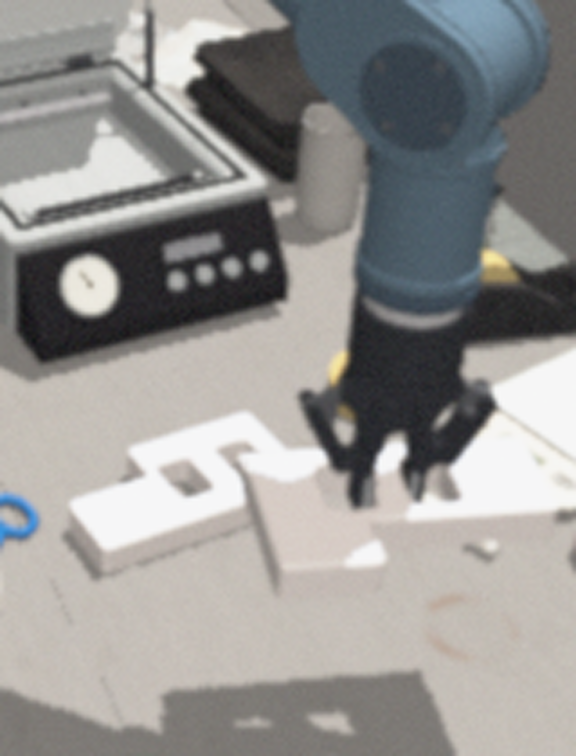

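The plate hangs level in the grip. Before bringing the tool under the lid, I need the lid and wrist geometry.

```bash
python3 - <<'E'
from look import *
# lid from initial frames
for n in('top','side'):
    D=np.load(f'pics/{n}0d.npy');P=cloud(n,D).reshape(-1,3)
    m=np.array([wm(q) for q in P]);k=(abs(m[:,1])<135)&(m[:,0]>-60)&(m[:,0]<200)&(P[:,2]>125)&(P[:,2]<480)
    z=P[k,2];x=m[k,0];y=m[k,1];print(n,k.sum())
    for a in range(130,460,30):
        j=(z>=a)&(z<a+30)
        if j.sum():print(a,j.sum(),np.percentile(x[j],[0,5,50,95]).round(0),'y',y[j].min().round(0),y[j].max().round(0))
# wrist now
s=monitor.sense();p,d=grab_frame('side');P=cloud('side',d).reshape(-1,3);q=P-s['tcp_pos']
k=(np.hypot(q[:,0],q[:,1])<200)&(q[:,2]>25)&(q[:,2]<520)
for a in range(20,520,25):
    j=k&(q[:,2]>=a)&(q[:,2]<a+25)
    if j.sum():print('h',a,j.sum(),'dx',np.percentile(q[j,0],[1,99]).round(0),'dy',np.percentile(q[j,1],[1,99]).round(0))
p,d=grab_frame('top');P=cloud('top',d).reshape(-1,3);q=P-s['tcp_pos']
k=(np.hypot(q[:,0],q[:,1])<200)&(q[:,2]>100)
for a in range(100,620,40):
    j=k&(q[:,2]>=a)&(q[:,2]<a+40)
    if j.sum():print('top h',a,j.sum(),'dx',np.percentile(q[j,0],[1,99]).round(0),'dy',np.percentile(q[j,1],[1,99]).round(0))
E
```

```text
top 1660
130 130 [ 48.  50. 138. 151.] y -132.0 131.0
160 172 [ 52.  54. 131. 137.] y -133.0 130.0
190 112 [ 57.  58. 114. 121.] y -134.0 131.0
220 93 [ 64.  65. 103. 109.] y -131.0 128.0
250 98 [67. 70. 91. 98.] y -128.0 131.0
280 85 [73. 76. 80. 86.] y -129.0 130.0
310 90 [61. 64. 70. 75.] y -132.0 131.0
340 59 [43. 52. 57. 63.] y -129.0 130.0
370 97 [25. 26. 45. 52.] y -131.0 131.0
400 690 [23. 25. 32. 41.] y -128.0 127.0
side 4300
130 378 [ 39.  49. 124. 136.] y -131.0 134.0
160 414 [ 47.  55. 112. 121.] y -134.0 134.0
190 413 [ 51.  60. 101. 109.] y -132.0 135.0
220 424 [58. 69. 90. 98.] y -134.0 133.0
250 428 [62. 69. 78. 86.] y -133.0 132.0
280 443 [55. 59. 67. 74.] y -130.0 134.0
310 461 [41. 47. 55. 62.] y -132.0 132.0
340 474 [31. 36. 43. 51.] y -131.0 133.0
370 501 [19. 24. 31. 40.] y -130.0 133.0
400 295 [16. 20. 28. 38.] y -124.0 129.0
h 20 536 dx [-105.   94.] dy [-70.  68.]
h 45 1966 dx [-103.  104.] dy [-68.  48.]
h 70 244 dx [-49.  45.] dy [-22.  19.]
h 95 300 dx [-59.  53.] dy [-25.  19.]
h 120 443 dx [-64.  60.] dy [-24.  22.]
h 145 162 dx [-39.  32.] dy [-37.  15.
[... 294 characters left out ...]
 [-76.  56.] dy [-59.  34.]
h 370 927 dx [-86.  55.] dy [-59.  64.]
h 395 1262 dx [-110.   46.] dy [-47.  97.]
h 420 1186 dx [-133.   20.] dy [ -8. 133.]
h 445 896 dx [-144.  -32.] dy [ 44. 136.]
h 470 692 dx [-146.  -55.] dy [ 80. 136.]
h 495 417 dx [-142.  -79.] dy [115. 157.]
top h 100 69 dx [43. 65.] dy [-25.   3.]
top h 140 31 dx [-3. 31.] dy [22. 41.]
top h 180 37 dx [ 3. 30.] dy [24. 41.]
top h 220 28 dx [ 6. 36.] dy [14. 42.]
top h 300 8 dx [14. 48.] dy [14. 58.]
top h 340 77 dx [-11.  54.] dy [-35.  90.]
top h 380 928 dx [-67.  51.] dy [-45.  91.]
top h 420 1275 dx [-93.  17.] dy [  0. 144.]
top h 460 1173 dx [-134.  -40.] dy [ 72. 180.]
top h 500 482 dx [-135.  -80.] dy [128. 179.]
```

Measured clearances:
- The gripper body is about 40 mm in radius, and the wrist block about 60 mm in radius from 320 mm above the TCP.
- The lid's leading edge is at machine x≈16–20, z≈415.

The tool needs to stay well forward, so I'll set the plate back down and regrip 11 mm nearer the front of the web.

Call:
send_rows(
  plan=[
    {"slide":[0,0,3.5],"yaw":0},
    {"slide":[0,0,7],"yaw":0},
    {"slide":[0,0,10.5],"yaw":0},
    {"slide":[0,0,14],"yaw":0},
    {"slide":[0,0,16.5],"yaw":0},
    {"slide":[0,0,17.8],"yaw":0},
    {"slide":[0,0,17.9],"yaw":0},
    {"slide":[0,0,17.9],"yaw":0},
  ],
)

```text
time_s: 7.68
tcp_pos: [518.8, -417.7, -28.0]
ee_rot: [-0.001, 0.783, 0.622, -0.0]
wrist_force: [0.1, -0.4, -3.6]
finger_gap: 22.5
```

Call:
send_rows(
  plan=[
    {"slide":[0,0,0],"yaw":0},
    {"slide":[0,0,0],"yaw":0},
    {"slide":[0,0,0],"yaw":0},
    {"slide":[-0.6,0,0],"yaw":0},
    {"slide":[-1.1,0,0],"yaw":0},
    {"slide":[-1.1,0,0],"yaw":0},
    {"slide":[-1.1,0,0],"yaw":0},
  ],
  gripper=0.0,
)

```text
time_s: 8.27
tcp_pos: [517.3, -430.2, -26.1]
ee_rot: [0.0, 0.783, 0.622, -0.0]
wrist_force: [-0.5, -0.4, -0.3]
finger_gap: 43.2
```

Call:
send_rows(
  plan=[
    {"slide":[0,0,0],"yaw":0},
    {"slide":[0,0,0],"yaw":0},
    {"slide":[0,0,0],"yaw":0},
    {"slide":[0,0,0],"yaw":0},
    {"slide":[0,0,0],"yaw":0},
  ],
  gripper=-1,
  grip_force=80,
)

```text
time_s: 8.68
tcp_pos: [517.8, -429.2, -26.1]
ee_rot: [0.0, 0.783, 0.622, 0.0]
wrist_force: [-0.1, 0.8, 3.3]
finger_gap: 22.9
```

```bash
python3 - <<'E'
from look import *
calc((519.5,-417.4,-27),ya=-13.1)
sidelook('s10')
E
```

```text
t 8.68 tcp [ 517.8 -429.2  -26.1] yang -13.06 tilt 0.0 gap 22.9 F [-0.1  0.8  3.3] q [ 0.3   0.93  0.51  1.6  -0.59  0.77  0.84]
  slide cm [1.19, -0.1, 0.09]
  yaw 0.001 alt -3.141
[ 517.8 -429.2  -26.1] [-0.1  0.8  3.3]
```

View pics/s10.png

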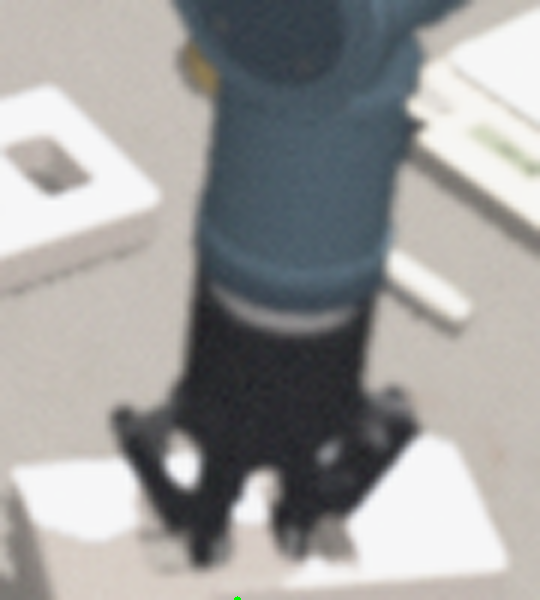

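Call:
send_rows(
  plan=[
    {"slide":[0,0,-1],"yaw":0},
    {"slide":[0,0,-3],"yaw":0},
    {"slide":[0,0,-6],"yaw":0},
    {"slide":[0,0,-9],"yaw":0},
    {"slide":[0,0,-12],"yaw":0},
    {"slide":[0,0,-15],"yaw":0},
    {"slide":[0,0,-18],"yaw":0},
    {"slide":[1,0,-18.5],"yaw":0},
  ],
)

```text
time_s: 9.4
tcp_pos: [520.6, -423.9, 164.5]
ee_rot: [0.004, 0.784, 0.621, -0.0]
wrist_force: [-0.8, -1.9, -3.9]
finger_gap: 22.4
```

```bash
python3 - <<'E'
from look import *
g=mw(-75,8,0);print(g)
calc((530,-150,158),(g[0],g[1],158),ya=4.85)
E
```

```text
[543.4697005  218.29216139   0.        ]
t 9.4 tcp [ 520.6 -423.9  164.5] yang -13.23 tilt 0.51 gap 22.4 F [-0.8 -1.9 -3.9] q [ 0.2   0.69  0.65  1.55 -0.46  1.06  0.73]
  slide cm [26.88, -5.35, 0.46]
  slide cm [63.04, -12.47, 0.21]
  yaw -0.316 alt 2.826
```

Call:
send_rows(
  plan=[
    {"slide":[2,-0.4,0],"yaw":-0.03},
    {"slide":[5,-1,0],"yaw":-0.06},
    {"slide":[8.5,-1.7,0],"yaw":-0.09},
    {"slide":[12,-2.4,0],"yaw":-0.12},
    {"slide":[15.5,-3.1,0],"yaw":-0.15},
    {"slide":[19,-3.8,0],"yaw":-0.18},
    {"slide":[22.5,-4.5,0],"yaw":-0.21},
    {"slide":[26,-5.2,0],"yaw":-0.24},
  ],
)

```text
time_s: 10.07
tcp_pos: [526.8, -151.5, 157.5]
ee_rot: [-0.001, 0.702, 0.712, -0.0]
wrist_force: [1.0, 0.2, -3.8]
finger_gap: 22.5
```

```bash
python3 - <<'E'
from look import *
g=mw(-75,8,0)
calc((g[0],g[1],160),ya=4.85)
E
```

```text
t 10.07 tcp [ 526.8 -151.5  157.5] yang 0.81 tilt 0.12 gap 22.5 F [ 1.   0.2 -3.8] q [-0.27  0.48  0.62  1.88 -0.35  0.9   0.53]
  slide cm [36.95, 2.19, -0.22]
  yaw -0.07 alt 3.071
```

Call:
send_rows(
  plan=[
    {"slide":[3.5,0.2,-0.1],"yaw":-0.01},
    {"slide":[7,0.4,-0.2],"yaw":-0.02},
    {"slide":[10.5,0.6,-0.2],"yaw":-0.03},
    {"slide":[14,0.8,-0.2],"yaw":-0.04},
    {"slide":[17.5,1,-0.2],"yaw":-0.05},
    {"slide":[21,1.2,-0.2],"yaw":-0.06},
    {"slide":[24.5,1.5,-0.2],"yaw":-0.07},
    {"slide":[28,1.7,-0.2],"yaw":-0.07},
  ],
)

```text
time_s: 10.73
tcp_pos: [540.1, 128.0, 159.6]
ee_rot: [-0.001, 0.677, 0.736, -0.001]
wrist_force: [0.8, -0.4, -4.1]
finger_gap: 22.4
```

Call:
send_rows(
  plan=[
    {"slide":[2.5,0.2,0],"yaw":0},
    {"slide":[5,0.3,0],"yaw":0},
    {"slide":[7,0.4,0],"yaw":0},
    {"slide":[8.3,0.5,0],"yaw":0},
    {"slide":[8.3,0.5,0],"yaw":0},
    {"slide":[8.3,0.5,0],"yaw":0},
  ],
)

```text
time_s: 11.23
tcp_pos: [539.0, 208.9, 159.9]
ee_rot: [-0.0, 0.677, 0.736, -0.001]
wrist_force: [0.1, -0.7, -4.7]
finger_gap: 22.4
```

```bash
python3 - <<'E'
from look import *
g=mw(-75,8,0)
calc((g[0],g[1],158),ya=4.85)
s=monitor.sense();print('TCP machine',wm(s['tcp_pos']).round(1))
def prof(n,d):
    P=cloud(n,d).reshape(-1,3);q=P-s['tcp_pos'];c,sn=np.cos(TM),np.sin(TM)
    mx=c*q[:,0]+sn*q[:,1];my=-sn*q[:,0]+c*q[:,1]
    k=(np.hypot(mx,my)<160)
    for a in range(0,560,30):
        j=k&(q[:,2]>=a)&(q[:,2]<a+30)
        if j.sum()>5:print(n,'h',a,j.sum(),'mx',np.percentile(mx[j],[1,50,99]).round(0),'my',np.percentile(my[j],[1,99]).round(0))
p,d=grab_frame('side');crop(p,230,0,410,230,3.2,'pics/s11.png');prof('side',d)
p,d=grab_frame('top');crop(p,170,100,330,250,4.5,'pics/t11.png');prof('top',d)
E
```

```text
t 11.23 tcp [539.  208.9 159.9] yang 4.77 tilt 0.1 gap 22.4 F [ 0.1 -0.7 -4.7] q [-0.86  0.51  0.55  1.8  -0.33  0.93 -0.08]
  slide cm [0.9, 0.52, 0.18]
  yaw -0.001 alt 3.14
TCP machine [-84.   13.2]
side h 0 46 mx [-68. -26.  59.] my [-105.   91.]
side h 30 968 mx [-71. -23.  51.] my [-104.   93.]
side h 60 144 mx [-39.  -8.  26.] my [-60.  56.]
side h 90 230 mx [-22.  -9. 158.] my [-59.  61.]
side h 120 380 mx [-23.  -5. 157.] my [-59.  66.]
side h 150 338 mx [-39. 132. 147.] my [-31.  86.]
side h 180 431 mx [-40.  16. 136.] my [-30.  98.]
side h 210 444 mx [-43. 110. 125.] my [-108.  114.]
side h 240 366 mx [-41. -10. 122.] my [-112.  106.]
side h 270 226 mx [-41. -29.  14.] my [-30.  38.]
side h 300 221 mx [-47. -30.  23.] my [-29.  39.]
side h 330 271 mx [-52. -45.  32.] my [-45.  59.]
side h 360 391 mx [-53. -44. -13.] my [-46.  90.]
side h 390 466 mx [-52. -43. -13.] my [-35. 130.]
side h 420 454 mx [-54. -45. -12.] my [ 11. 154.]
side h 450 296 mx [-56. -47. -14.] my [ 50. 151.]
side h 480 175 mx [-58. -43. -15.] my [ 87. 151.]
side h 510 42 mx [-47. -36. -17.] my [125. 155.]
top h 0 12 mx [-68. -28. -28.] my [-74.  90.]
top h 30 828 mx [-68. -26.   7.] my [-107.   90.]
top h 60 22 mx [-63. -15.  -7.] my [-91.  85.]
top h 90 26 mx [-17. -12.  -5.] my [-60.  53.]
top h 120 18 mx [-13.  -8.  -4.] my [47. 61.]
top h 150 49 mx [-38. 150. 159.] my [-27.  46.]
top h 180 41 mx [-38. -31. 144.] my [-10.  65.]
top h 210 84 mx [-40. 110. 135.] my [-91. 110.]
top h 240 635 mx [-37. 115. 128.] my [-107.  107.]
top h 330 47 mx [-48. -47. -43.] my [-38.  41.]
top h 360 181 mx [-49. -45.  42.] my [-48.  65.]
top h 390 736 mx [-49.  -7.  44.] my [-39.  67.]
top h 420 984 mx [-51. -12.  41.] my [  2. 100.]
top h 450 773 mx [-53. -16.  30.] my [ 44. 137.]
top h 480 793 mx [-53. -17.  27.] my [ 84. 149.]
top h 510 551 mx [-45. -13.  20.] my [122. 159.]
```

View pics/s11.png

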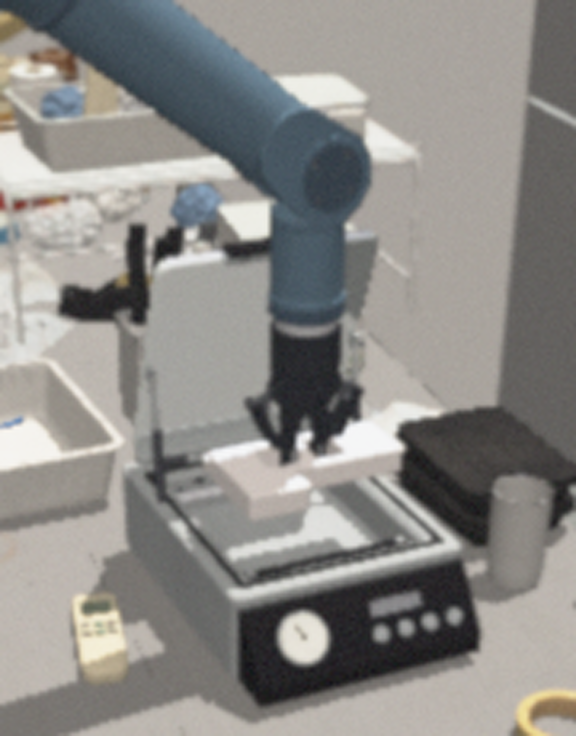

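View pics/t11.png

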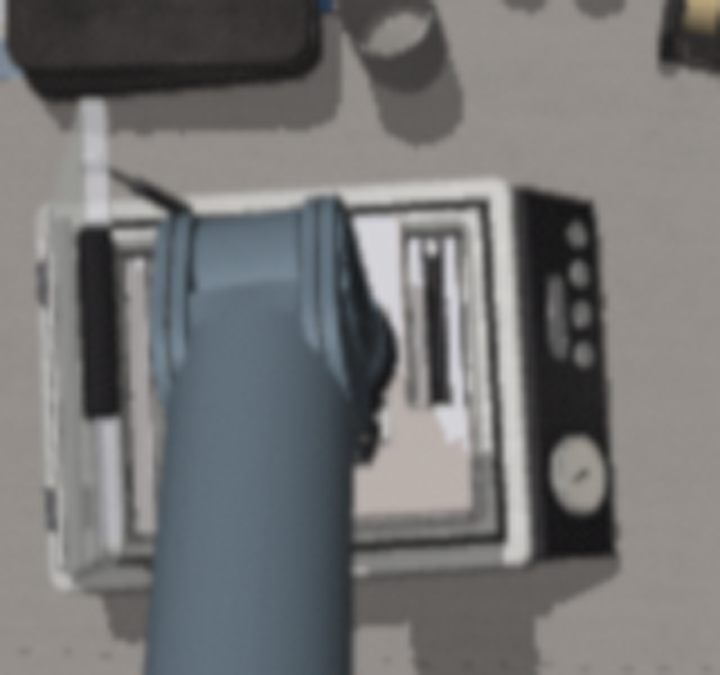

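The wrist block reaches only about +45 mm rearward of the tool axis in this posture. With the TCP at machine x≈−34, it clears both the lid edge (16) and the seal bar. I'll verify how the plate sits in the hand.

```bash
python3 - <<'E'
from look import *
s=monitor.sense();t=wm(s['tcp_pos']);z=s['tcp_pos'][2]+56.1
p,d=grab_frame('top');crop(p,240,155,300,225,10,'pics/t12.png')
P=cloud('top',d)
for v in range(192,216,4):
    r=P[v,245:285];k=(abs(r[:,2]-z)<12);u=np.arange(245,285)[k]
    print(v,u.min(),u.max(),wm(onz('top',[[u.max()+.5,v]],z)[0])-t,p[v,u.max()-1:u.max()+3].tolist())
for u in range(255,275,4):
    r=P[190:225,u];k=(abs(r[:,2]-z)<12);v=np.arange(190,225)[k];print(u,v.max(),wm(onz('top',[[u,v.max()+.5]],z)[0])-t)
E
```

```text
192 257 274 [-68.19922773  29.4593381 ] [[198, 195, 198], [162, 158, 157], [148, 146, 143], [163, 161, 159]]
196 257 274 [-67.60649074  41.31006445] [[203, 201, 205], [174, 170, 169], [146, 142, 140], [156, 154, 152]]
200 254 274 [-67.0146177   53.14430385] [[187, 180, 176], [178, 172, 169], [139, 135, 133], [140, 139, 137]]
204 249 274 [-66.42360734  64.96207973] [[179, 171, 166], [156, 149, 145], [115, 111, 109], [107, 105, 103]]
208 249 275 [-68.77316662  76.93275846] [[160, 152, 148], [121, 116, 113], [107, 104, 103], [111, 110, 108]]
212 249 275 [-68.18183419  88.71752772] [[151, 144, 141], [119, 114, 112], [108, 107, 105], [110, 109, 108]]
255 213 [-7.75142537 89.66505697]
259 213 [-19.49987689  90.34168287]
263 213 [-31.24815688  91.01829275]
267 213 [-42.99625448  91.694886  ]
271 213 [-54.74415879  92.37146198]
```

View pics/t12.png

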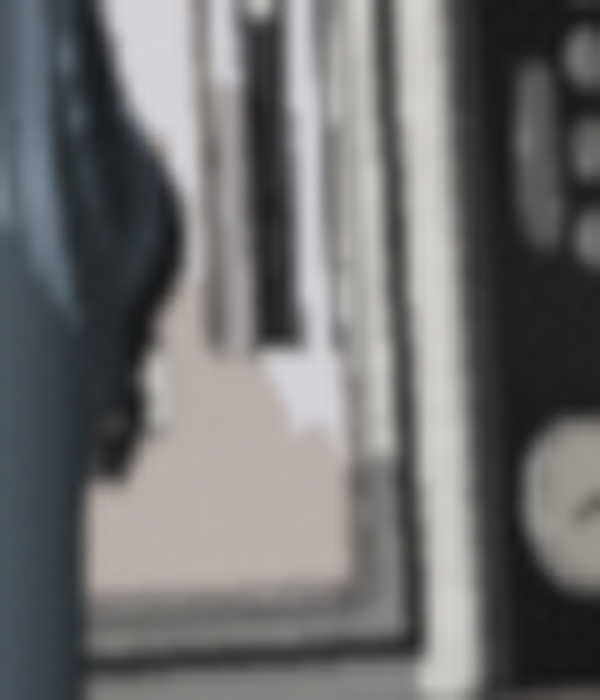

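The plate sits as expected, with its block edge 67.7 mm ahead of the TCP and its side edge at +91. I'll move over the drop spot, TCP at machine (−32, 8.5).

```bash
python3 - <<'E'
from look import *
g=mw(-32,8.5,0)
calc((g[0],g[1],158),ya=4.85)
E
```

```text
t 11.38 tcp [539.9 206.8 160.5] yang 4.56 tilt 0.06 gap 22.8 F [-0.2  0.3 -4.3] q [-0.85  0.51  0.55  1.8  -0.33  0.93 -0.08]
  slide cm [5.41, 0.37, 0.24]
  yaw -0.005 alt 3.137
```

Call:
send_rows(
  plan=[
    {"slide":[1.5,0.1,0],"yaw":-0.005},
    {"slide":[3,0.2,0],"yaw":-0.005},
    {"slide":[4.3,0.3,0],"yaw":-0.005},
    {"slide":[5.2,0.4,0],"yaw":-0.005},
    {"slide":[5.4,0.4,0],"yaw":-0.005},
    {"slide":[5.4,0.4,0],"yaw":-0.005},
    {"slide":[5.4,0.4,0.5],"yaw":-0.005},
    {"slide":[5.4,0.4,0.5],"yaw":-0.005},
  ],
)

```text
time_s: 12.05
tcp_pos: [539.1, 261.7, 154.8]
ee_rot: [0.0, 0.676, 0.737, -0.001]
wrist_force: [-0.5, 0.4, -4.3]
finger_gap: 22.9
```

```bash
python3 - <<'E'
from look import *
g=mw(-32,8.5,0)
calc((g[0],g[1],90),ya=4.85)
s=monitor.sense();print(wm(s['tcp_pos']))
p,d=grab_frame('top');crop(p,170,120,310,240,5,'pics/t13.png')
E
```

```text
t 12.05 tcp [539.1 261.7 154.8] yang 4.93 tilt 0.09 gap 22.9 F [-0.5  0.4 -4.3] q [-0.91  0.55  0.54  1.74 -0.34  0.94 -0.15]
  slide cm [-0.06, 0.03, 6.48]
  yaw 0.001 alt -3.14
[-31.36537808   8.68726934]
```

View pics/t13.png

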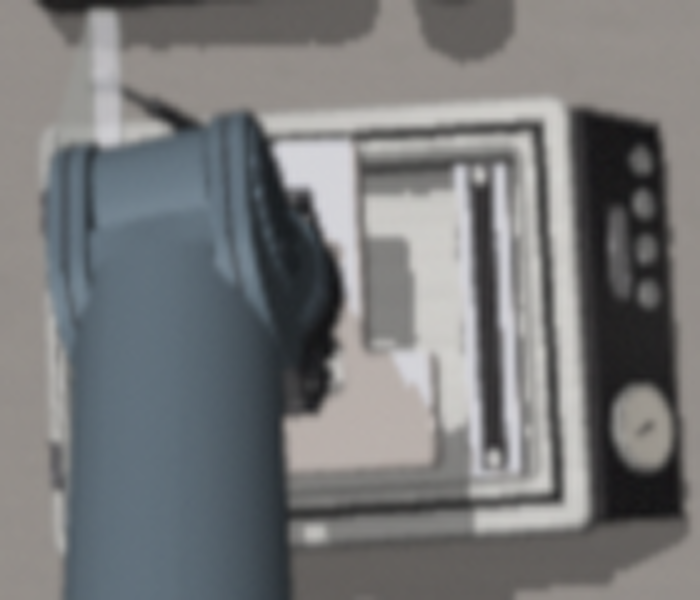

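The plate is lined up over the chamber, its block edge just behind the seal bar. Lowering.

Call:
send_rows(
  plan=[
    {"slide":[0,0,1.5],"yaw":0},
    {"slide":[0,0,3],"yaw":0},
    {"slide":[0,0,4.2],"yaw":0},
    {"slide":[0,0,5.2],"yaw":0},
    {"slide":[0,0,5.7],"yaw":0},
    {"slide":[0,0,5.7],"yaw":0},
  ],
)

```text
time_s: 12.6
tcp_pos: [538.7, 262.4, 97.4]
ee_rot: [-0.0, 0.676, 0.737, -0.001]
wrist_force: [-1.1, 0.9, -3.9]
finger_gap: 22.8
```

```bash
python3 - <<'E'
from look import *
g=mw(-32,8.5,0)
calc((g[0],g[1],60),(g[0],g[1],44),ya=4.85)
s=monitor.sense();print(wm(s['tcp_pos']))
p,d=grab_frame('side');crop(p,240,10,400,220,3.6,'pics/s14.png')
p,d=grab_frame('top');crop(p,210,140,290,225,8,'pics/t14.png')
E
```

```text
t 12.6 tcp [538.7 262.4  97.4] yang 4.97 tilt 0.13 gap 22.8 F [-1.1  0.9 -3.9] q [-0.88  0.63  0.5   1.78 -0.39  0.84 -0.12]
  slide cm [-0.13, 0.05, 3.74]
  slide cm [-0.13, 0.06, 5.34]
  yaw 0.002 alt -3.139
[-30.64834516   8.97520199]
```

View pics/s14.png

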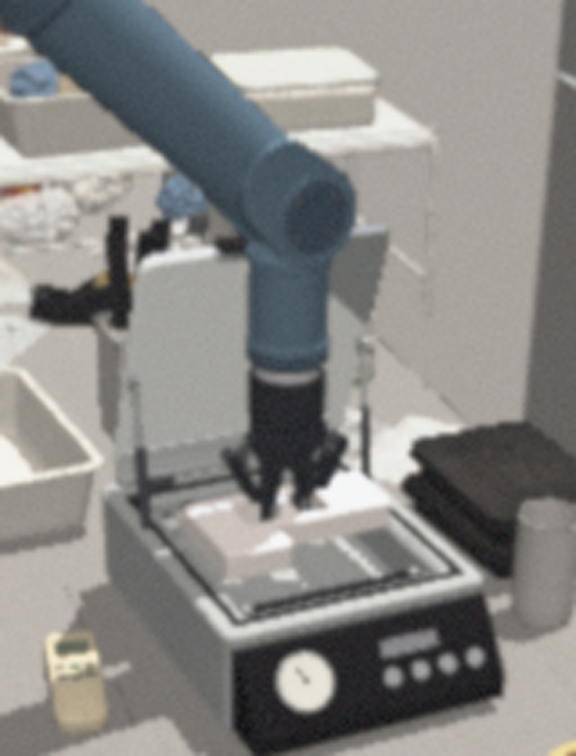

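View pics/t14.png

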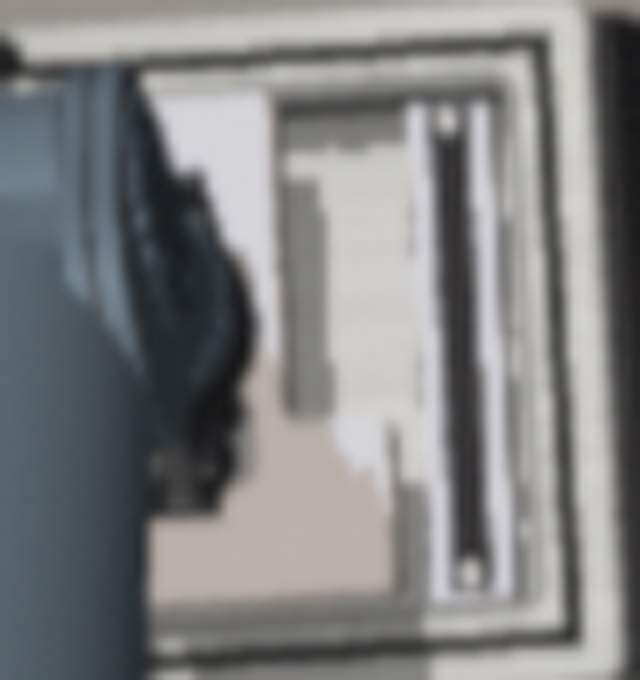

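```bash
python3 - <<'E'
from look import *
z=97.4+56.1
for u,v in((200,97),(265,92),(180,604),(380,594),(272,150),(280,400),(393,560),(390,440)):
    print((u,v),wm(onz('top',[[210+u/8-.44,140+v/8-.44]],z)[0]).round(1))
for u,v in((415,110),(432,590)):print('seal',wm(onz('top',[[210+u/8-.44,140+v/8-.44]],104)[0]).round(1))
E
```

```text
(200, 97) [-30.1 -98.6]
(265, 92) [-55.5 -99.2]
(180, 604) [-13.8  98.8]
(380, 594) [-91.1  99.4]
(272, 150) [-57.2 -76.1]
(280, 400) [-55.9  22. ]
(393, 560) [-96.7  86.6]
(390, 440) [-97.7  40. ]
seal [-107.5  -99. ]
seal [-105.1   95.7]
```

The plate is centred, with side edges at ±99 against walls at ±104 and 7 mm free at the seal bar. Continuing down.

Call:
send_rows(
  plan=[
    {"slide":[-0.1,0,0.8],"yaw":0},
    {"slide":[-0.2,0,1.6],"yaw":0},
    {"slide":[-0.2,0,2.4],"yaw":0},
    {"slide":[-0.2,0,3.2],"yaw":0},
    {"slide":[-0.2,0,3.6],"yaw":0},
    {"slide":[-0.2,0,3.6],"yaw":0},
  ],
)

```text
time_s: 13.2
tcp_pos: [538.7, 260.6, 61.2]
ee_rot: [-0.0, 0.676, 0.737, -0.001]
wrist_force: [0.3, 0.3, -4.1]
finger_gap: 22.9
```

```bash
python3 - <<'E'
from look import *
g=mw(-32,8.5,0)
calc((g[0],g[1],44),ya=4.85)
s=monitor.sense();print(wm(s['tcp_pos']),s['ft_torque'].round(2))
E
```

```text
t 13.2 tcp [538.7 260.6  61.2] yang 4.99 tilt 0.14 gap 22.9 F [ 0.3  0.3 -4.1] q [-0.86  0.68  0.47  1.79 -0.42  0.77 -0.09]
  slide cm [0.05, 0.07, 1.72]
  yaw 0.002 alt -3.139
[-32.46232231   9.19637272] [-0.01  0.04  0.01]
```

No contact so far. Lowering the last bit to the floor.

Call:
send_rows(
  plan=[
    {"slide":[0,0,0.5],"yaw":0},
    {"slide":[0,0,1],"yaw":0},
    {"slide":[0,0,1.4],"yaw":0},
    {"slide":[0,0,1.7],"yaw":0},
    {"slide":[0,0,1.8],"yaw":0},
    {"slide":[0,0,1.8],"yaw":0},
  ],
)

```text
time_s: 13.7
tcp_pos: [539.5, 261.0, 44.4]
ee_rot: [-0.0, 0.676, 0.737, -0.0]
wrist_force: [-0.6, -0.2, -4.2]
finger_gap: 22.7
```

```bash
python3 - <<'E'
from look import *
g=mw(-32,8.5,0)
calc((g[0],g[1],42),ya=4.85)
s=monitor.sense();print(wm(s['tcp_pos']),s['ft_torque'].round(2))
p,d=grab_frame('side');crop(p,240,10,400,220,3.6,'pics/s15.png')
P=cloud('side',d);
m=np.array([wm(q) for q in P.reshape(-1,3)]).reshape(400,640,2);k=(P[:,:,2]>300)&(P[:,:,2]<430)&(abs(m[:,:,1])>80)&(abs(m[:,:,1])<135)&(m[:,:,0]>0)&(m[:,:,0]<120)
for a in(310,340,370,400):
    j=k&(P[:,:,2]>=a)&(P[:,:,2]<a+30);print('lid',a,j.sum(),np.percentile(m[j][:,0],[5,50]).round(0))
E
```

```text
t 13.7 tcp [539.5 261.   44.4] yang 4.99 tilt 0.02 gap 22.7 F [-0.6 -0.2 -4.2] q [-0.85  0.7   0.45  1.8  -0.43  0.74 -0.08]
  slide cm [0.02, -0.01, 0.24]
  yaw 0.002 alt -3.139
[-32.15018425   8.38661859] [-0.06  0.03 -0.  ]
lid 310 165 [47. 54.]
lid 340 157 [36. 42.]
lid 370 183 [24. 31.]
lid 400 80 [21. 27.]
```

View pics/s15.png

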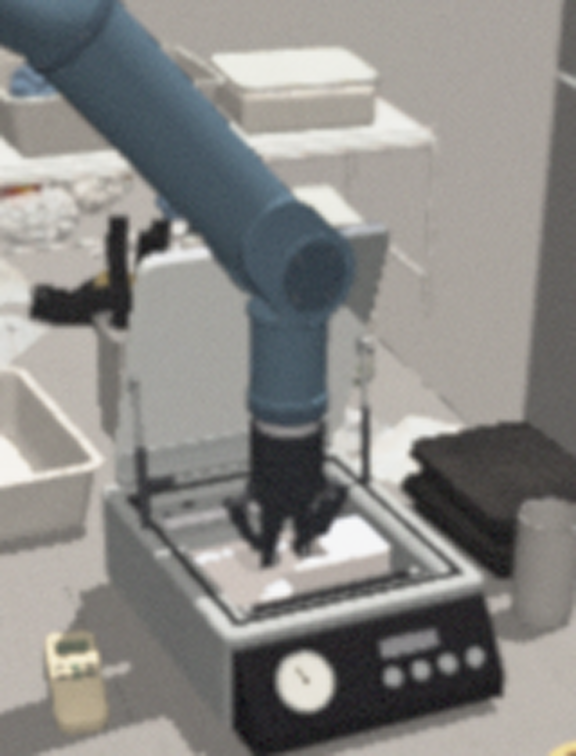

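Call:
send_rows(
  plan=[
    {"slide":[0,0,0.2],"yaw":0},
    {"slide":[0,0,0.3],"yaw":0},
    {"slide":[0,0,0.3],"yaw":0},
    {"slide":[0,0,0.3],"yaw":0},
  ],
)

```text
time_s: 14.08
tcp_pos: [539.8, 261.1, 41.8]
ee_rot: [0.0, 0.676, 0.737, 0.0]
wrist_force: [-0.6, 0.4, -2.6]
finger_gap: 22.8
```

Call:
send_rows(
  plan=[
    {"slide":[0,0,0.1],"yaw":0},
    {"slide":[0,0,0.1],"yaw":0},
    {"slide":[0,0,0],"yaw":0},
    {"slide":[0,0,-0.5],"yaw":0},
    {"slide":[0,0,-2],"yaw":0},
    {"slide":[0,0,-4],"yaw":0},
    {"slide":[0,0,-6],"yaw":0},
    {"slide":[-1,0,-8],"yaw":0},
  ],
  gripper=0.0,
)

```text
time_s: 14.75
tcp_pos: [540.2, 253.4, 123.0]
ee_rot: [-0.0, 0.675, 0.738, 0.001]
wrist_force: [1.0, 0.3, 0.2]
finger_gap: 42.8
```

Call:
send_rows(
  plan=[
    {"slide":[-2,0,-1],"yaw":0},
    {"slide":[-5,0,-1],"yaw":0},
    {"slide":[-7,0,-1],"yaw":0},
    {"slide":[-9,0,-1],"yaw":0},
    {"slide":[-11,0,-1],"yaw":0},
    {"slide":[-11,0,-1],"yaw":0},
  ],
  gripper=-1,
)

```text
time_s: 15.25
tcp_pos: [550.9, 136.0, 132.7]
ee_rot: [0.001, 0.678, 0.735, -0.0]
wrist_force: [-0.0, -1.5, -0.0]
finger_gap: 0.0
```

```bash
python3 - <<'E'
from look import *
calc((545,200,200),ya=4.85)
s=monitor.sense();print(wm(s['tcp_pos']))
p,d=grab_frame('side');crop(p,240,60,400,220,3.6,'pics/s16.png')
p,d=grab_frame('top');crop(p,180,130,290,230,7,'pics/t16.png')
E
```

```text
t 15.25 tcp [550.9 136.  132.7] yang 4.62 tilt 0.15 gap 0.0 F [-0.  -1.5 -0. ] q [-0.73  0.53  0.54  1.85 -0.35  0.86  0.06]
  slide cm [6.41, -0.06, -6.75]
  yaw -0.004 alt 3.138
[-157.6399192     7.54472951]
```

View pics/s16.png

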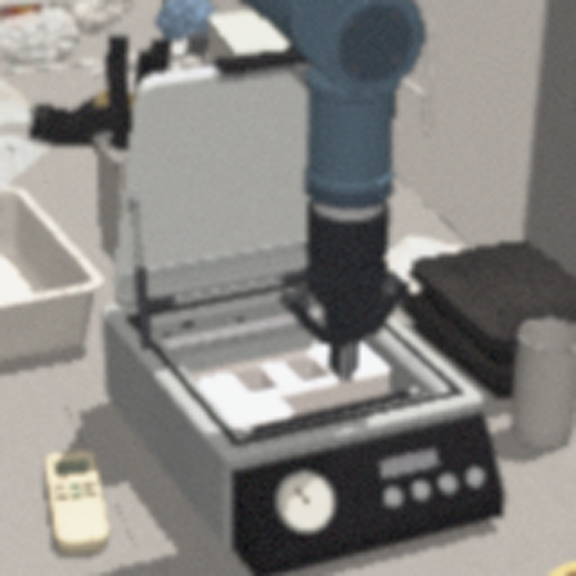

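View pics/t16.png

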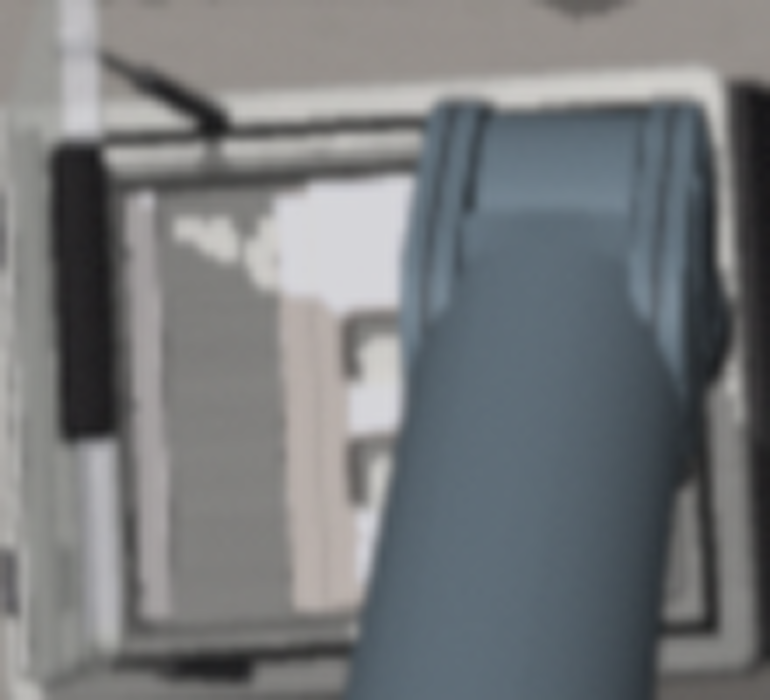

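The plate lies flat in the chamber with its tongue edge about 50 mm short of the lip. I'll push it home from the front with shut fingers: first on the bar's front face for as long as the lid allows, then on the block's front face.

```bash
python3 - <<'E'
from look import *
a=mw(-80,6,110);b=mw(-80,6,47)
calc(a,b,ya=4.85)
E
```

```text
t 15.35 tcp [550.4 140.9 132.3] yang 4.88 tilt 0.05 gap 0.2 F [-0.3  0.6  0.1] q [-0.73  0.53  0.54  1.84 -0.35  0.86  0.06]
  slide cm [7.27, 0.16, 2.23]
  slide cm [7.27, 0.16, 8.53]
  yaw 0.0 alt -3.141
```

Call:
send_rows(
  plan=[
    {"slide":[2.5,0.1,0],"yaw":0},
    {"slide":[5,0.2,0.5],"yaw":0},
    {"slide":[6.8,0.2,1.5],"yaw":0},
    {"slide":[7.2,0.2,3],"yaw":0},
    {"slide":[7.2,0.2,5],"yaw":0},
    {"slide":[7.2,0.2,6.8],"yaw":0},
    {"slide":[7.2,0.2,7.2],"yaw":0},
    {"slide":[7.2,0.2,7.2],"yaw":0},
  ],
)

```text
time_s: 16.02
tcp_pos: [544.3, 213.8, 58.1]
ee_rot: [-0.001, 0.675, 0.738, -0.001]
wrist_force: [-0.7, 0.3, -0.2]
finger_gap: -0.4
```

```bash
python3 - <<'E'
from look import *
b=mw(-80,6,47)
calc(b,ya=4.85)
s=monitor.sense();print(wm(s['tcp_pos']))
p,d=grab_frame('side');crop(p,270,120,390,220,6,'pics/s17.png')
E
```

```text
t 16.02 tcp [544.3 213.8  58.1] yang 5.06 tilt 0.19 gap -0.4 F [-0.7  0.3 -0.2] q [-0.79  0.66  0.47  1.83 -0.42  0.75 -0.01]
  slide cm [-0.04, 0.16, 1.11]
  yaw 0.004 alt -3.138
[-79.54728842   7.56293042]
```

View pics/s17.png

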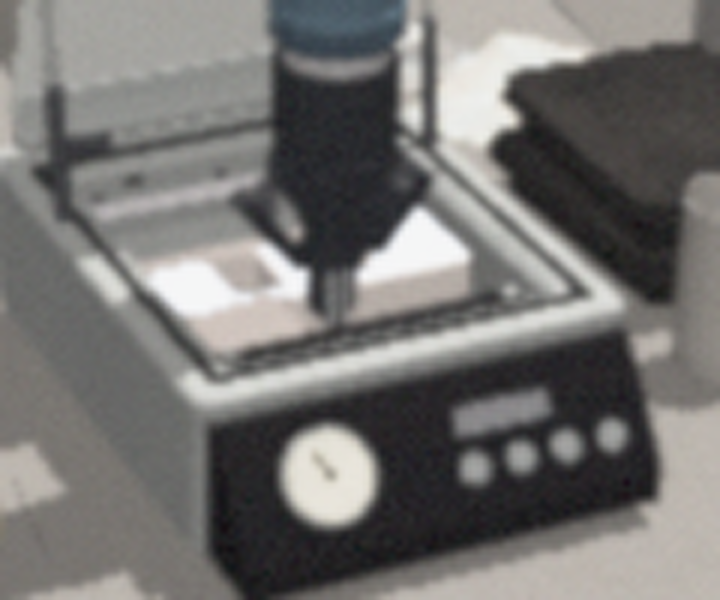

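The shut fingers stand between the bar and the seal bar. I'll lower 1 cm and push rearward.

Call:
send_rows(
  plan=[
    {"slide":[0,0.1,0.6],"yaw":0.004},
    {"slide":[0,0.1,1],"yaw":0.004},
    {"slide":[0.5,0.1,1],"yaw":0.004},
    {"slide":[1,0.1,1],"yaw":0.004},
    {"slide":[1.5,0.1,1],"yaw":0.004},
    {"slide":[2,0.1,1],"yaw":0.004},
    {"slide":[2.5,0.1,1],"yaw":0.004},
    {"slide":[2.5,0.1,1],"yaw":0.004},
  ],
)

```text
time_s: 16.73
tcp_pos: [544.6, 240.0, 49.9]
ee_rot: [-0.0, 0.677, 0.736, 0.0]
wrist_force: [-0.2, 0.6, -0.3]
finger_gap: -0.2
```

```bash
python3 - <<'E'
from look import *
b=mw(-31,6,48)
calc(b,ya=4.85)
s=monitor.sense();print(wm(s['tcp_pos']))
p,d=grab_frame('side');crop(p,270,120,390,220,6,'pics/s18.png')
E
```

```text
t 16.73 tcp [544.6 240.   49.9] yang 4.85 tilt 0.05 gap -0.2 F [-0.2  0.6 -0.3] q [-0.82  0.69  0.46  1.81 -0.43  0.74 -0.04]
  slide cm [2.25, -0.1, 0.19]
  yaw -0.0 alt 3.142
[-53.48409902   5.03395213]
```

View pics/s18.png

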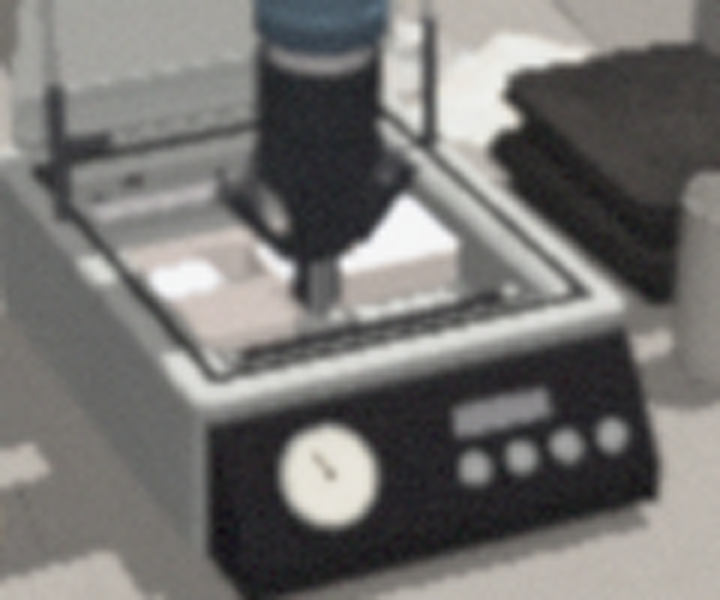

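Plate is moving with little force. Next push to TCP x ≈ −31.

Call:
send_rows(
  plan=[
    {"slide":[0.5,0,0.1],"yaw":0},
    {"slide":[1,0,0.2],"yaw":0},
    {"slide":[1.5,0,0.2],"yaw":0},
    {"slide":[1.9,0,0.2],"yaw":0},
    {"slide":[2.2,0,0.2],"yaw":0},
    {"slide":[2.2,0,0.2],"yaw":0},
    {"slide":[2.2,0,0.2],"yaw":0},
  ],
)

```text
time_s: 17.37
tcp_pos: [542.5, 261.4, 47.5]
ee_rot: [-0.0, 0.677, 0.736, 0.0]
wrist_force: [-0.7, 0.8, 0.0]
finger_gap: -0.1
```

```bash
python3 - <<'E'
from look import *
s=monitor.sense();print(wm(s['tcp_pos']))
a=mw(-60,6,60);b=mw(-90,46,110);
calc(a,b,ya=4.85)
p,d=grab_frame('side');crop(p,240,60,390,220,4.5,'pics/s19.png')
E
```

```text
[-31.92566469   5.35617615]
t 17.37 tcp [542.5 261.4  47.5] yang 4.81 tilt 0.06 gap -0.1 F [-0.7  0.8  0. ] q [-0.85  0.7   0.46  1.79 -0.44  0.75 -0.08]
  slide cm [-2.81, -0.06, -1.25]
  slide cm [-5.8, -4.06, -6.25]
  yaw -0.001 alt 3.141
```

View pics/s19.png

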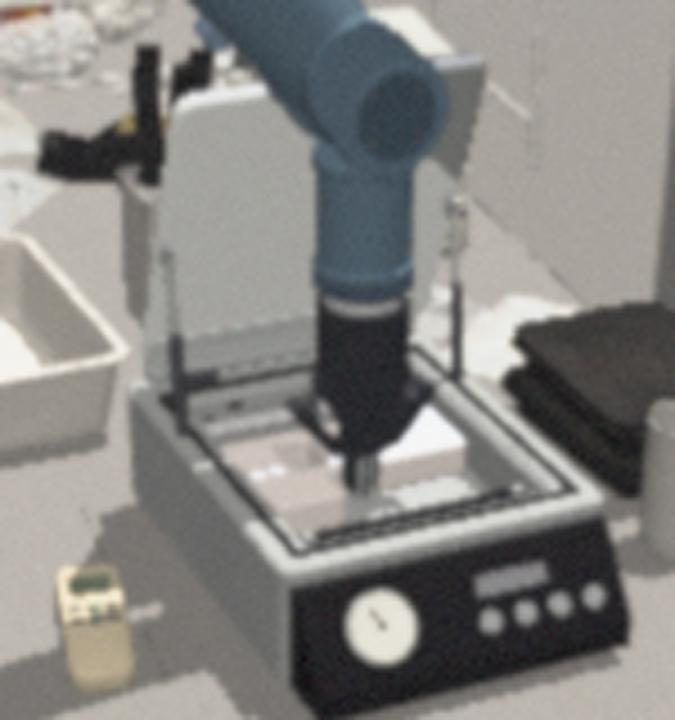

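Now I'll lift out and step across to the front of the block.

Call:
send_rows(
  plan=[
    {"slide":[-0.6,0,0],"yaw":0},
    {"slide":[-0.8,0,-2],"yaw":0},
    {"slide":[-1,0,-4.5],"yaw":0},
    {"slide":[-2.5,-2,-6],"yaw":0},
    {"slide":[-4.8,-4,-6],"yaw":0},
    {"slide":[-4.8,-4,-6],"yaw":0},
    {"slide":[-4.8,-4,-4],"yaw":0},
    {"slide":[-4.8,-4,-2],"yaw":0},
  ],
)

```text
time_s: 18.08
tcp_pos: [507.8, 209.0, 68.3]
ee_rot: [0.0, 0.678, 0.735, 0.002]
wrist_force: [0.5, 0.8, 0.6]
finger_gap: 0.0
```

```bash
python3 - <<'E'
from look import *
s=monitor.sense();print(wm(s['tcp_pos']))
a=mw(-80,46,48);b=mw(-45,46,48);
calc(a,b,ya=4.85)
p,d=grab_frame('side');crop(p,270,120,390,220,6,'pics/s20.png')
p,d=grab_frame('top');crop(p,180,130,290,230,7,'pics/t20.png')
E
```

```text
[-81.19619253  44.36415765]
t 18.08 tcp [507.8 209.   68.3] yang 4.7 tilt 0.18 gap 0.0 F [0.5 0.8 0.6] q [-0.84  0.6   0.48  1.93 -0.41  0.71 -0.03]
  slide cm [0.12, -0.17, 2.03]
  slide cm [3.62, -0.18, 2.04]
  yaw -0.003 alt 3.139
```

View pics/s20.png

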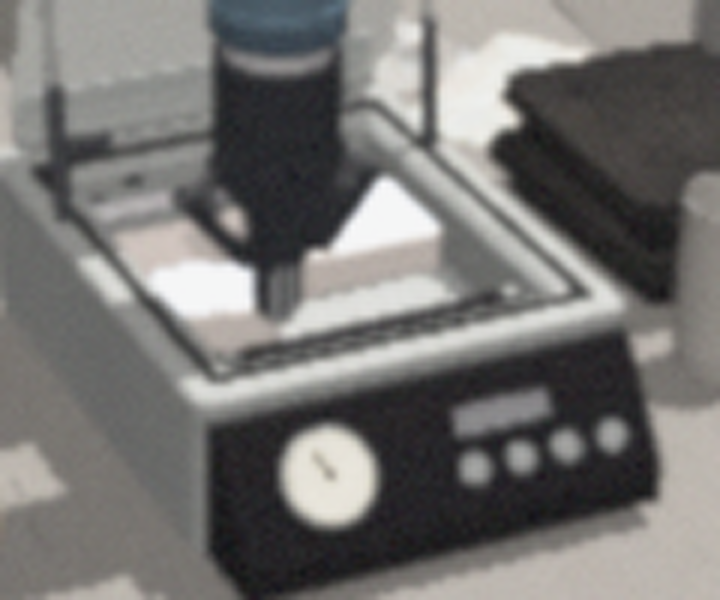

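View pics/t20.png

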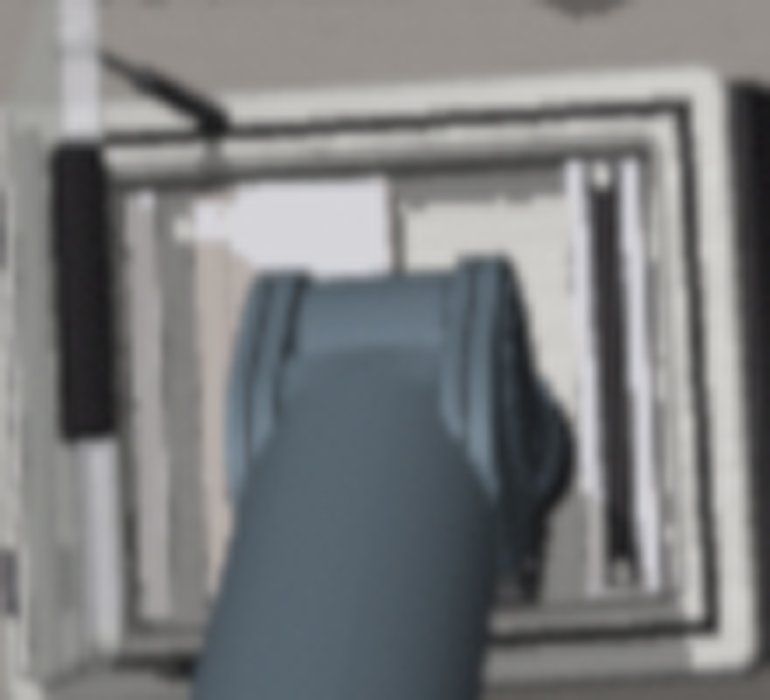

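The tongue edge is parallel to the lip with about 17 mm to go before it enters. Lowering in front of the block and pushing.

Call:
send_rows(
  plan=[
    {"slide":[0,-0.1,1],"yaw":0},
    {"slide":[0,-0.1,2],"yaw":0},
    {"slide":[0.4,-0.1,2],"yaw":0},
    {"slide":[0.9,-0.1,2],"yaw":0},
    {"slide":[1.4,-0.1,2],"yaw":0},
    {"slide":[1.9,-0.1,2],"yaw":0},
    {"slide":[2.4,-0.1,2],"yaw":0},
    {"slide":[2.4,-0.1,2],"yaw":0},
  ],
)

```text
time_s: 18.85
tcp_pos: [503.7, 234.2, 47.9]
ee_rot: [-0.0, 0.677, 0.736, 0.0]
wrist_force: [0.2, 0.2, -0.4]
finger_gap: 0.0
```

```bash
python3 - <<'E'
from look import *
s=monitor.sense();print(wm(s['tcp_pos']),s['wrist_force'])
b=mw(-45,46,48);
calc(b,ya=4.85)
p,d=grab_frame('side');crop(p,270,120,390,220,6,'pics/s21.png')
p,d=grab_frame('top');crop(p,180,130,290,230,7,'pics/t21.png')
E
```

```text
[-55.75543738  46.25277152] [ 0.15631202  0.19482487 -0.42000983]
t 18.85 tcp [503.7 234.2  47.9] yang 4.84 tilt 0.02 gap 0.0 F [ 0.2  0.2 -0.4] q [-0.86  0.64  0.46  1.91 -0.43  0.69 -0.05]
  slide cm [1.08, 0.03, -0.01]
  yaw -0.0 alt 3.141
```

View pics/s21.png

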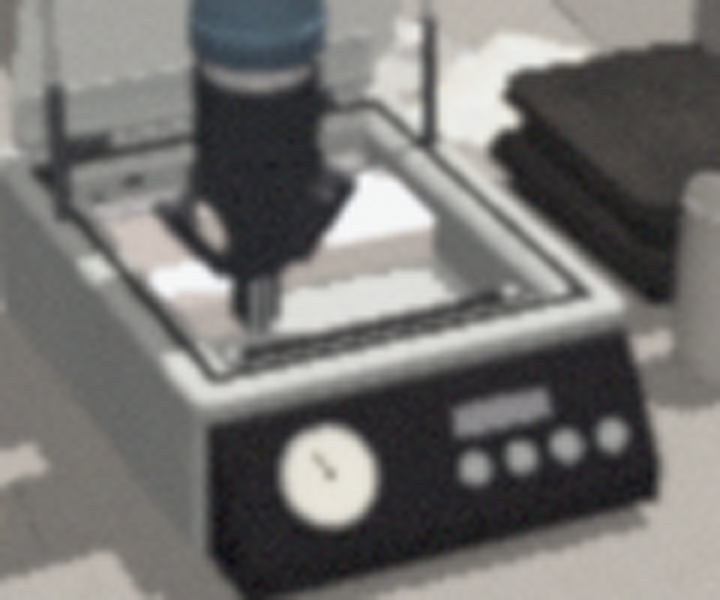

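View pics/t21.png

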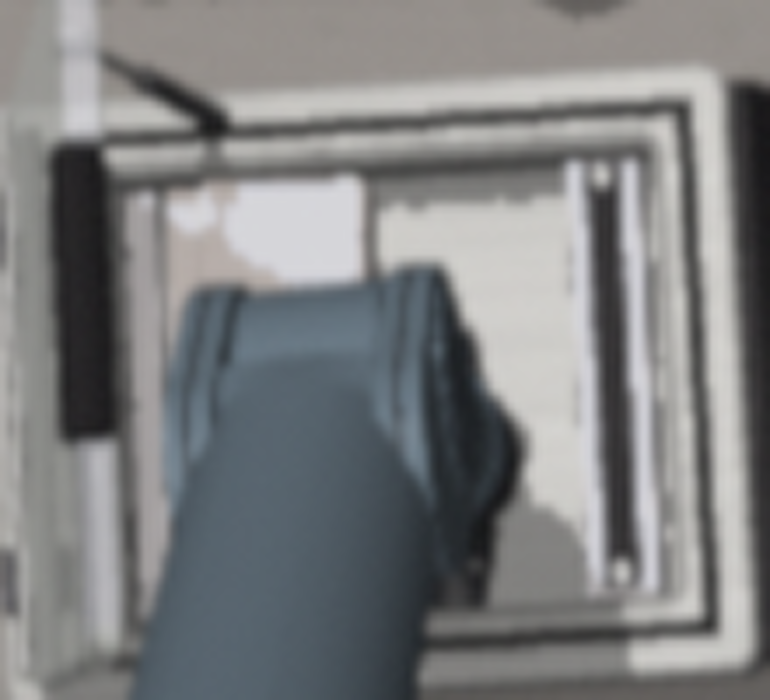

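Call:
send_rows(
  plan=[
    {"slide":[0.4,0,0],"yaw":0},
    {"slide":[0.8,0,0],"yaw":0},
    {"slide":[1.1,0,0],"yaw":0},
    {"slide":[1.3,0,0],"yaw":0},
    {"slide":[1.3,0,0],"yaw":0},
  ],
)

```text
time_s: 19.37
tcp_pos: [502.7, 245.4, 47.7]
ee_rot: [0.0, 0.677, 0.736, -0.0]
wrist_force: [-0.9, -2.8, 2.3]
finger_gap: 0.0
```

Call:
send_rows(
  plan=[
    {"slide":[0.2,0,0],"yaw":0},
    {"slide":[0.3,0,0],"yaw":0},
    {"slide":[0.3,0,0],"yaw":0},
  ],
)

```text
time_s: 19.62
tcp_pos: [503.2, 245.7, 47.7]
ee_rot: [0.001, 0.678, 0.735, -0.001]
wrist_force: [0.4, -9.2, 3.0]
finger_gap: -0.1
```

```bash
python3 - <<'E'
from look import *
s=monitor.sense();print(wm(s['tcp_pos']),s['wrist_force'])
p,d=grab_frame('top');crop(p,180,130,290,230,7,'pics/t22.png')
E
```

```text
[-44.23457587  45.83859435] [ 0.36471137 -9.16640764  3.00785962]
```

View pics/t22.png

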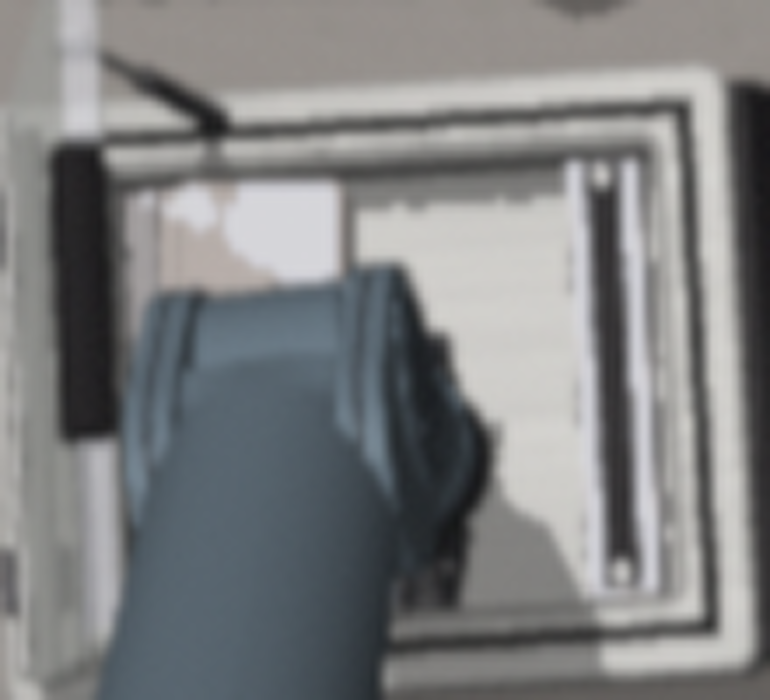

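Resistance is rising at the expected home position. One firmer push to seat it, then I'll back off and measure.

Call:
send_rows(
  plan=[
    {"slide":[0.2,0,0],"yaw":0},
    {"slide":[0.4,0,0],"yaw":0},
    {"slide":[0.4,0,0],"yaw":0},
    {"slide":[0.4,0,0],"yaw":0},
  ],
)

```text
time_s: 20.0
tcp_pos: [504.0, 246.2, 47.7]
ee_rot: [0.003, 0.679, 0.734, -0.002]
wrist_force: [0.7, -16.3, 4.7]
finger_gap: 0.2
```

Call:
send_rows(
  plan=[
    {"slide":[-1,0,0],"yaw":0},
    {"slide":[-2,0,0],"yaw":0},
    {"slide":[-2,0,-3],"yaw":0},
    {"slide":[-2,0,-6],"yaw":0},
    {"slide":[-5,0,-9],"yaw":0},
    {"slide":[-9,0,-11],"yaw":0},
    {"slide":[-13,0,-11],"yaw":0},
    {"slide":[-17,0,-11],"yaw":0},
  ],
)

```text
time_s: 20.67
tcp_pos: [517.9, 83.6, 159.6]
ee_rot: [0.001, 0.676, 0.737, 0.003]
wrist_force: [1.3, -0.4, -0.9]
finger_gap: -0.4
```

```bash
python3 - <<'E'
from look import *
s=monitor.sense();print(wm(s['tcp_pos']),s['wrist_force'])
p,d=grab_frame('top');crop(p,180,130,290,230,7,'pics/t23.png');np.save('pics/t23d.npy',d);np.save('pics/t23p.npy',p)
p,d=grab_frame('side');crop(p,255,110,395,220,5,'pics/s23.png')
calc((517.3,-163.6,120),ya=97.35-90)
E
```

```text
[-207.03395767   44.87874716] [ 1.28831553 -0.43700039 -0.89907905]
t 20.77 tcp [517.4  76.  158.9] yang 4.17 tilt 0.18 gap -0.1 F [ 0.6 -0.5  0.5] q [-0.7   0.42  0.6   1.94 -0.31  0.86  0.13]
  slide cm [-23.89, -1.76, 3.93]
  yaw -0.055 alt 3.086
```

View pics/t23.png

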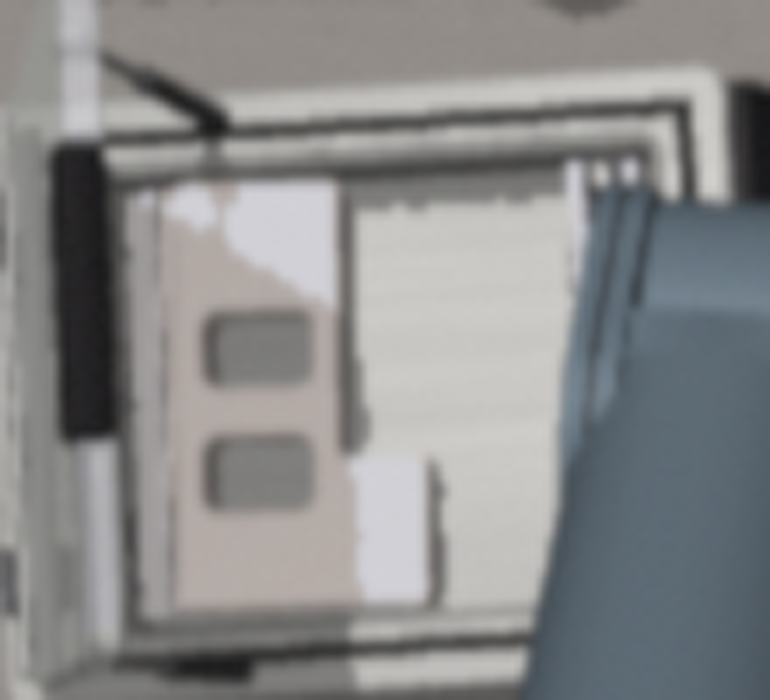

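View pics/s23.png

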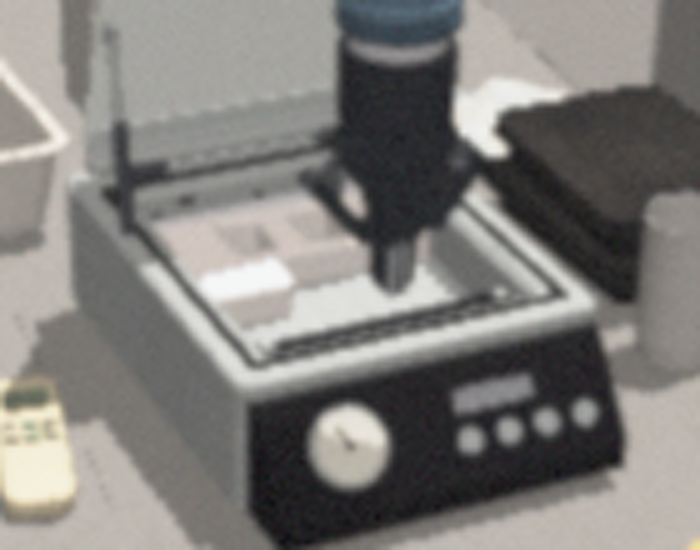

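```bash
python3 - <<'E'
from look import *
f=lambda u,v,z=98:wm(onz('top',[[180+u/7-.43,130+v/7-.43]],z)[0]).round(1)
print('slots',f(259,347),f(259,473),'mid',(f(259,347)+f(259,473))/2)
print('bar front',f(338,200),f(346,440),'block front',f(428,470),f(432,595),'left edge',f(200,608),f(350,603),'right edge',f(230,183),f(320,180),'lip',f(158,200,94),f(172,560,94),'step line',f(160,230),f(175,590))
E
```

```text
slots [ 42.2 -24.1] [44.5 34.4] mid [43.35  5.15]
bar front [  2.8 -90.7] [ 3.9 21.4] block front [-33.3  37.5] [-32.6  95.2] left edge [74.1 95.1] [ 5.2 96.8] right edge [  52.6 -101.5] [  10.8 -100.5] lip [ 87.3 -96.3] [87.1 71.9] step line [ 85.9 -81.4] [85.2 86.2]
```

The rear plate is home: its step line meets the lip edge (x≈85.5 against 86 ideal), it is square, and it hit a hard stop at 16 N. Now for the front plate.

Call:
send_rows(
  plan=[
    {"slide":[-3,-0.2,0],"yaw":-0.01},
    {"slide":[-6.5,-0.5,0],"yaw":-0.02},
    {"slide":[-10,-0.8,0],"yaw":-0.03},
    {"slide":[-13.5,-1,0],"yaw":-0.04},
    {"slide":[-17,-1.3,0.5],"yaw":-0.05},
    {"slide":[-20.5,-1.5,2],"yaw":-0.055},
    {"slide":[-23,-1.7,3.5],"yaw":-0.055},
    {"slide":[-23.9,-1.8,5],"yaw":-0.055},
  ],
  gripper=0.0,
)

```text
time_s: 21.43
tcp_pos: [518.6, -160.7, 107.7]
ee_rot: [0.002, 0.658, 0.753, 0.0]
wrist_force: [0.4, 0.5, -0.2]
finger_gap: 42.7
```

Call:
send_rows(
  plan=[
    {"slide":[0,0,1.5],"yaw":0},
    {"slide":[0,0,3],"yaw":0},
    {"slide":[0,0,4],"yaw":0},
    {"slide":[0,0,4],"yaw":0},
    {"slide":[0,0,4],"yaw":0},
  ],
)

```text
time_s: 21.85
tcp_pos: [518.4, -155.6, 67.6]
ee_rot: [-0.0, 0.656, 0.754, 0.0]
wrist_force: [-0.0, 0.2, -0.6]
finger_gap: 42.7
```

```bash
python3 - <<'E'
from look import *
calc((517.3,-163.6,10),(517.3,-163.6,-26),ya=7.35)
sidelook('s24',(300,180,420,300),5)
E
```

```text
t 21.85 tcp [ 518.4 -155.6   67.6] yang 7.94 tilt 0.03 gap 42.7 F [-0.   0.2 -0.6] q [-0.18  0.6   0.52  1.95 -0.44  0.71  0.74]
  slide cm [-0.78, -0.22, 5.76]
  slide cm [-0.78, -0.22, 9.36]
  yaw 0.01 alt -3.131
[ 518.4 -155.6   67.6] [-0.   0.2 -0.6]
```

View pics/s24.png

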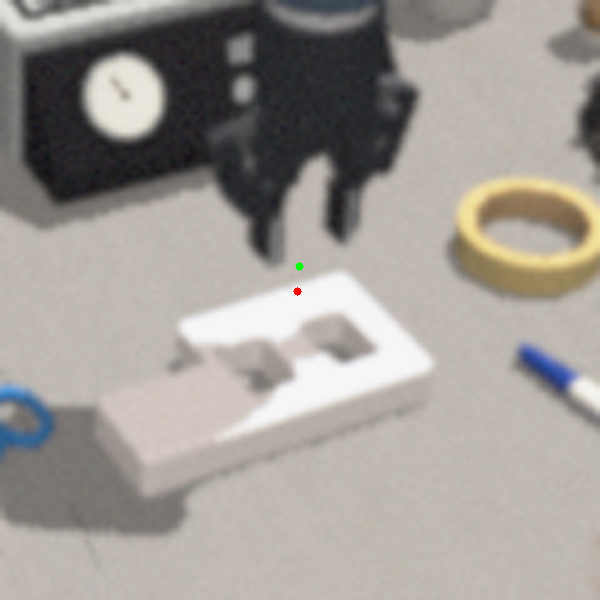

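Call:
send_rows(
  plan=[
    {"slide":[-0.4,-0.1,1],"yaw":0.01},
    {"slide":[-0.8,-0.2,2.5],"yaw":0.01},
    {"slide":[-0.8,-0.2,4],"yaw":0.01},
    {"slide":[-0.8,-0.2,5.5],"yaw":0.01},
    {"slide":[-0.8,-0.2,6.2],"yaw":0.01},
    {"slide":[-0.8,-0.2,6.2],"yaw":0.01},
  ],
)

```text
time_s: 22.4
tcp_pos: [516.5, -164.2, 4.5]
ee_rot: [-0.001, 0.661, 0.751, -0.0]
wrist_force: [0.2, -0.5, -0.6]
finger_gap: 42.5
```

```bash
python3 - <<'E'
from look import *
calc((517.3,-163.6,-26),ya=7.35)
sidelook('s25',(310,190,410,290),6)
E
```

```text
t 22.4 tcp [ 516.5 -164.2    4.5] yang 7.32 tilt 0.11 gap 42.5 F [ 0.2 -0.5 -0.6] q [-0.11  0.7   0.44  1.96 -0.51  0.6   0.8 ]
  slide cm [0.05, 0.09, 3.05]
  yaw -0.001 alt 3.141
[ 516.5 -164.2    4.5] [ 0.2 -0.5 -0.6]
```

View pics/s25.png

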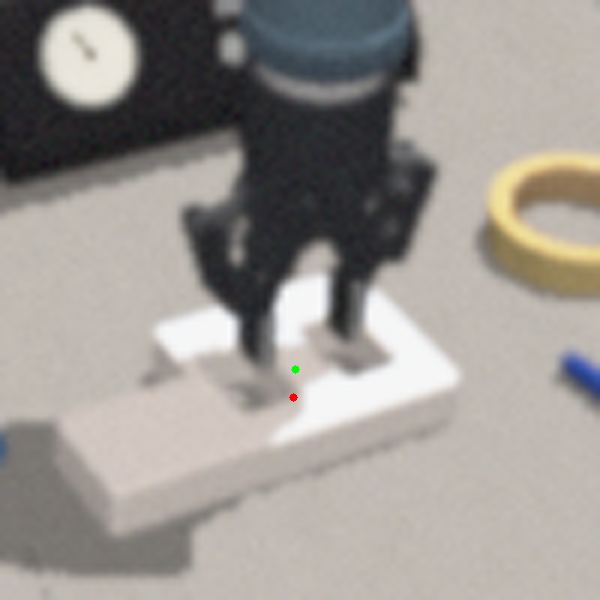

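Fingertips are right over the two slots. Descending with a force check, then gripping.

Call:
send_rows(
  plan=[
    {"slide":[0,0.1,1],"yaw":0},
    {"slide":[0,0.1,2],"yaw":0},
    {"slide":[0,0.1,2.7],"yaw":0},
    {"slide":[0,0.1,3.1],"yaw":0},
    {"slide":[0,0.1,3.1],"yaw":0},
    {"slide":[0,0.1,3.1],"yaw":0},
  ],
)

```text
time_s: 22.95
tcp_pos: [518.2, -164.3, -25.5]
ee_rot: [-0.0, 0.661, 0.751, -0.0]
wrist_force: [0.7, 1.0, 0.3]
finger_gap: 42.7
```

```bash
python3 - <<'E'
from look import *
calc((517.3,-163.6,-27),ya=7.35)
E
```

```text
t 22.95 tcp [ 518.2 -164.3  -25.5] yang 7.32 tilt 0.02 gap 42.7 F [0.7 1.  0.3] q [-0.08  0.75  0.4   1.95 -0.55  0.54  0.83]
  slide cm [0.08, -0.08, 0.15]
  yaw -0.0 alt 3.141
```

Call:
send_rows(
  plan=[
    {"slide":[0,0,0],"yaw":0},
    {"slide":[0,0,0],"yaw":0},
    {"slide":[0,0,0],"yaw":0},
    {"slide":[0,0,0],"yaw":0},
    {"slide":[0,0,0],"yaw":0},
  ],
  gripper=-1,
  grip_force=80,
)

```text
time_s: 23.37
tcp_pos: [518.4, -164.4, -24.8]
ee_rot: [0.0, 0.661, 0.751, 0.0]
wrist_force: [-2.0, 0.9, 6.1]
finger_gap: 22.5
```

```bash
python3 - <<'E'
from look import *
calc((517.3,-163.6,-27),ya=7.35)
E
```

```text
t 23.37 tcp [ 518.4 -164.4  -24.8] yang 7.32 tilt 0.02 gap 22.5 F [-2.   0.9  6.1] q [-0.08  0.75  0.4   1.95 -0.55  0.54  0.83]
  slide cm [0.09, -0.1, 0.22]
  yaw -0.001 alt 3.141
```

Call:
send_rows(
  plan=[
    {"slide":[0,0,-1],"yaw":0},
    {"slide":[0,0,-3],"yaw":0},
    {"slide":[0,0,-6],"yaw":0},
    {"slide":[0,0,-9],"yaw":0},
    {"slide":[0,0,-12],"yaw":0},
    {"slide":[0,0,-15],"yaw":0},
    {"slide":[0,0,-17.5],"yaw":0},
    {"slide":[1,0,-18],"yaw":0},
  ],
)

```text
time_s: 24.03
tcp_pos: [519.4, -157.1, 159.1]
ee_rot: [0.004, 0.662, 0.75, 0.001]
wrist_force: [0.6, -0.5, -5.1]
finger_gap: 22.6
```

```bash
python3 - <<'E'
from look import *
g=mw(-55,-33,155)
calc(g,ya=4.85)
E
```

```text
t 24.03 tcp [ 519.4 -157.1  159.1] yang 7.16 tilt 0.45 gap 22.6 F [ 0.6 -0.5 -5.1] q [-0.26  0.46  0.62  1.9  -0.34  0.88  0.65]
  slide cm [38.78, 11.24, 0.35]
  yaw 0.04 alt -3.101
```

Call:
send_rows(
  plan=[
    {"slide":[3.3,1,0],"yaw":0.01},
    {"slide":[6.6,1.9,0],"yaw":0.02},
    {"slide":[9.9,2.9,0],"yaw":0.03},
    {"slide":[13.2,3.8,0],"yaw":0.04},
    {"slide":[16.5,4.8,0],"yaw":0.04},
    {"slide":[19.8,5.7,0],"yaw":0.04},
    {"slide":[23.1,6.7,0],"yaw":0.04},
    {"slide":[26.4,7.7,0],"yaw":0.04},
  ],
)

```text
time_s: 24.7
tcp_pos: [558.2, 120.0, 153.5]
ee_rot: [-0.001, 0.675, 0.738, -0.001]
wrist_force: [0.4, -0.1, -4.4]
finger_gap: 22.7
```

```bash
python3 - <<'E'
from look import *
g=mw(-51,-33,150)
calc(g,ya=4.85)
E
```

```text
t 24.7 tcp [558.2 120.  153.5] yang 5.08 tilt 0.12 gap 22.7 F [ 0.4 -0.1 -4.4] q [-0.72  0.52  0.58  1.82 -0.35  0.91  0.11]
  slide cm [12.31, 3.51, 0.34]
  yaw 0.004 alt -3.138
```

Call:
send_rows(
  plan=[
    {"slide":[3,0.9,0],"yaw":0.004},
    {"slide":[6,1.8,0],"yaw":0.004},
    {"slide":[9,2.7,0],"yaw":0.004},
    {"slide":[11.5,3.3,0],"yaw":0.004},
    {"slide":[12.2,3.5,0],"yaw":0.004},
    {"slide":[12.2,3.5,0],"yaw":0.004},
    {"slide":[12.2,3.5,0.5],"yaw":0.004},
  ],
)

```text
time_s: 25.28
tcp_pos: [583.4, 241.8, 149.2]
ee_rot: [0.0, 0.677, 0.736, -0.0]
wrist_force: [0.5, -1.4, -3.8]
finger_gap: 22.4
```

```bash
python3 - <<'E'
from look import *
g=mw(-51,-33,100)
calc(g,ya=4.85)
s=monitor.sense();print(wm(s['tcp_pos']))
p,d=grab_frame('top');crop(p,180,130,290,230,7,'pics/t26.png')
E
```

```text
t 25.28 tcp [583.4 241.8 149.2] yang 4.86 tilt 0.05 gap 22.4 F [ 0.5 -1.4 -3.8] q [-0.85  0.62  0.56  1.66 -0.38  0.97 -0.07]
  slide cm [0.4, -0.08, 4.92]
  yaw 0.0 alt -3.141
[-54.98548876 -33.78936187]
```

View pics/t26.png

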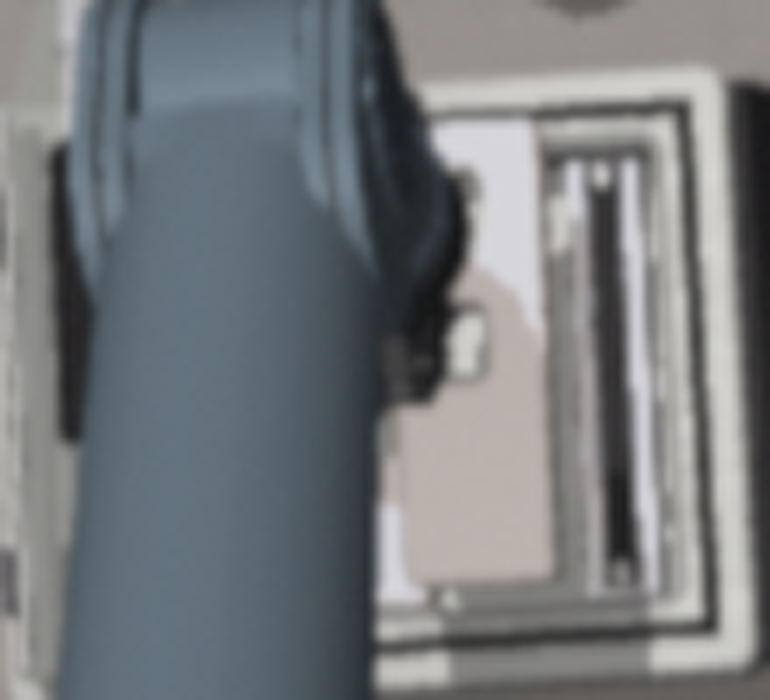

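```bash
python3 - <<'E'
from look import *
s=monitor.sense();t=wm(s['tcp_pos']);print(t)
f=lambda u,v,z=204:(wm(onz('top',[[180+u/7-.43,130+v/7-.43]],z)[0])-t).round(1)
print('front',f(537,200),f(545,350),f(553,560),'left',f(430,587),f(540,579),'right',f(450,122),f(525,118), 'rearedge bar',f(404,500))
E
```

```text
[-56.52861896 -33.09599402]
front [-47.1 -31.3] [-47.4  33.6] [-46.6 123.5] left [  6.1 132. ] [-40.7 131.3] right [-11.3 -67.3] [-43.6 -67.2] rearedge bar [15.5 94.3]
```

```bash
python3 - <<'E'
from look import *
g=mw(-52,-33,100)
calc(g,ya=4.85)
E
```

```text
t 25.33 tcp [582.9 240.2 148. ] yang 4.74 tilt 0.15 gap 22.8 F [ 0.5 -0.7 -4.7] q [-0.85  0.62  0.56  1.66 -0.38  0.97 -0.07]
  slide cm [0.46, -0.0, 4.8]
  yaw -0.002 alt 3.14
```

Call:
send_rows(
  plan=[
    {"slide":[0.2,0,1],"yaw":0},
    {"slide":[0.4,0,2],"yaw":0},
    {"slide":[0.4,0,3],"yaw":0},
    {"slide":[0.4,0,4],"yaw":0},
    {"slide":[0.4,0,4.6],"yaw":0},
    {"slide":[0.4,0,4.6],"yaw":0},
    {"slide":[0.4,0,4.6],"yaw":0},
  ],
)

```text
time_s: 25.92
tcp_pos: [583.4, 245.6, 103.2]
ee_rot: [-0.0, 0.677, 0.736, -0.0]
wrist_force: [0.2, 0.7, -3.4]
finger_gap: 22.4
```

```bash
python3 - <<'E'
from look import *
g=mw(-52,-33,43)
calc(g,ya=4.85)
s=monitor.sense();t=wm(s['tcp_pos']);print(t)
p,d=grab_frame('top');crop(p,205,130,290,230,7,'pics/t27.png')
E
```

```text
t 25.92 tcp [583.4 245.6 103.2] yang 4.8 tilt 0.05 gap 22.4 F [ 0.2  0.7 -3.4] q [-0.83  0.68  0.53  1.68 -0.42  0.89 -0.05]
  slide cm [-0.09, -0.1, 6.02]
  yaw -0.001 alt 3.141
[-51.12080226 -34.0783332 ]
```

View pics/t27.png

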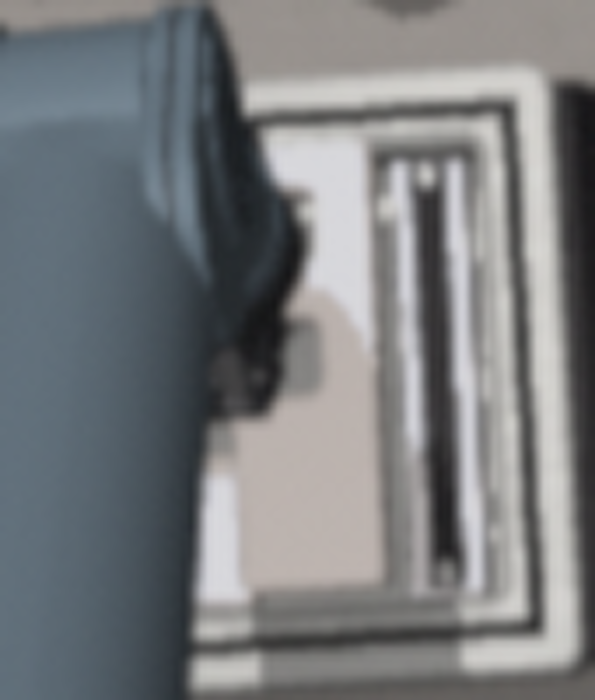

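```bash
python3 - <<'E'
from look import *
f=lambda u,v,z=158:(wm(onz('top',[[205+u/7-.43,130+v/7-.43]],z)[0])).round(1)
print('front',f(367,200),f(376,380),f(384,560),'left',f(260,591),f(375,585),'right',f(280,142),f(355,138), 'rearedge bar',f(239,500))
print('seal',f(390,180,104),f(415,540,104),'rear block front',f(205,500,98))
E
```

```text
front [-99.6 -73.4] [-99.8   7.2] [-99.6  87.1] left [-44.5  97.6] [-95.1  97.9] right [ -62.2 -101.6] [ -95.6 -101.5] rearedge bar [-37.   56.9]
seal [-103.5  -92.8] [-107.    74.6] rear block front [-10.6  50.1]
```

The front edge is at −99.7 and the side edges at −101.5/+97.8, so I'll shift 2 mm left and 1 mm forward while descending.

Call:
send_rows(
  plan=[
    {"slide":[0,-0.1,0.5],"yaw":0},
    {"slide":[-0.1,-0.2,1],"yaw":0},
    {"slide":[-0.1,-0.2,1.6],"yaw":0},
    {"slide":[-0.1,-0.2,2.2],"yaw":0},
    {"slide":[-0.1,-0.2,2.8],"yaw":0},
    {"slide":[-0.1,-0.2,3.3],"yaw":0},
    {"slide":[-0.1,-0.2,3.3],"yaw":0},
  ],
)

```text
time_s: 26.55
tcp_pos: [580.8, 244.5, 69.2]
ee_rot: [-0.0, 0.677, 0.736, -0.001]
wrist_force: [-0.7, 0.2, -5.2]
finger_gap: 22.4
```

```bash
python3 - <<'E'
from look import *
g=mw(-52,-32,43)
calc(g,ya=4.85)
s=monitor.sense();t=wm(s['tcp_pos']);print(t,s['ft_torque'].round(2))
p,d=grab_frame('top');crop(p,205,130,290,230,7,'pics/t28.png')
p,d=grab_frame('side');crop(p,255,110,395,220,5,'pics/s28.png')
E
```

```text
t 26.55 tcp [580.8 244.5  69.2] yang 4.82 tilt 0.12 gap 22.4 F [-0.7  0.2 -5.2] q [-0.81  0.72  0.5   1.7  -0.44  0.83 -0.03]
  slide cm [0.01, 0.06, 2.62]
  yaw -0.001 alt 3.141
[-52.05117469 -31.42534769] [ 0.   -0.08  0.  ]
```

View pics/t28.png

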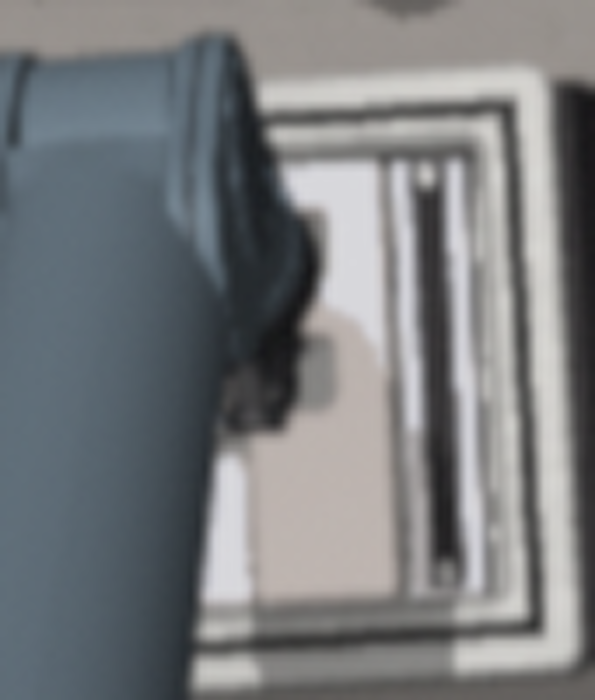

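View pics/s28.png

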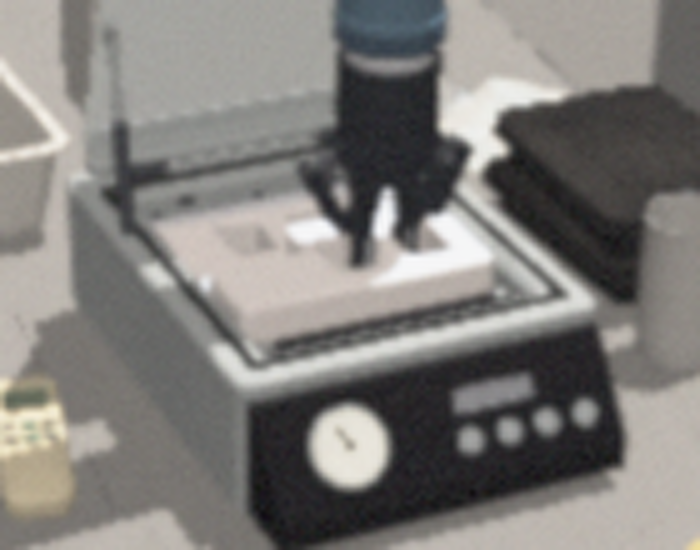

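It has entered between the seal bar and the rear plate with no contact force. Continuing down.

Call:
send_rows(
  plan=[
    {"slide":[0,0,0.5],"yaw":0},
    {"slide":[0,0,1],"yaw":0},
    {"slide":[0,0,1.5],"yaw":0},
    {"slide":[0,0,1.8],"yaw":0},
    {"slide":[0,0,1.8],"yaw":0},
  ],
)

```text
time_s: 27.07
tcp_pos: [580.9, 244.6, 51.6]
ee_rot: [-0.0, 0.677, 0.736, -0.001]
wrist_force: [0.2, -0.9, -4.1]
finger_gap: 22.4
```

```bash
python3 - <<'E'
from look import *
g=mw(-52,-32,43)
calc(g,ya=4.85)
s=monitor.sense();t=wm(s['tcp_pos']);print(t,s['ft_torque'].round(2))
E
```

```text
t 27.07 tcp [580.9 244.6  51.6] yang 4.82 tilt 0.09 gap 22.4 F [ 0.2 -0.9 -4.1] q [-0.8   0.74  0.49  1.71 -0.45  0.81 -0.02]
  slide cm [-0.0, 0.05, 0.86]
  yaw -0.001 alt 3.141
[-51.95811582 -31.55258843] [-0.16 -0.12 -0.01]
```

Call:
send_rows(
  plan=[
    {"slide":[0,0,0.3],"yaw":0},
    {"slide":[0,0,0.6],"yaw":0},
    {"slide":[0,0,0.8],"yaw":0},
    {"slide":[0,0,0.8],"yaw":0},
    {"slide":[0,0,0.8],"yaw":0},
  ],
)

```text
time_s: 27.48
tcp_pos: [581.5, 244.7, 44.5]
ee_rot: [-0.0, 0.677, 0.736, -0.0]
wrist_force: [-0.1, -1.1, -4.5]
finger_gap: 22.8
```

Call:
send_rows(
  plan=[
    {"slide":[0,0,0.2],"yaw":0},
    {"slide":[0,0,0.3],"yaw":0},
    {"slide":[0,0,0.3],"yaw":0},
    {"slide":[0,0,0.3],"yaw":0},
  ],
)

```text
time_s: 27.82
tcp_pos: [581.9, 244.9, 43.2]
ee_rot: [-0.0, 0.677, 0.736, 0.0]
wrist_force: [-3.9, -2.3, 9.3]
finger_gap: 22.4
```

Floor contact (+9 N). Releasing and withdrawing straight up.

Call:
send_rows(
  plan=[
    {"slide":[0,0,-0.1],"yaw":0},
    {"slide":[0,0,-0.1],"yaw":0},
    {"slide":[0,0,-0.1],"yaw":0},
    {"slide":[0,0,-0.5],"yaw":0},
    {"slide":[0,0,-2],"yaw":0},
    {"slide":[0,0,-4],"yaw":0},
    {"slide":[0,0,-7],"yaw":0},
    {"slide":[0,0,-10],"yaw":0},
  ],
  gripper=0.0,
)

```text
time_s: 28.48
tcp_pos: [581.4, 244.5, 143.5]
ee_rot: [0.0, 0.677, 0.736, -0.0]
wrist_force: [0.2, -0.3, 0.3]
finger_gap: 42.7
```

Call:
send_rows(
  plan=[
    {"slide":[-4,0,-1],"yaw":0},
    {"slide":[-8,0,-2],"yaw":0},
    {"slide":[-12,0,-3],"yaw":0},
    {"slide":[-16,0,-3],"yaw":0},
    {"slide":[-20,0,-3],"yaw":0},
    {"slide":[-24,0,-3],"yaw":0},
    {"slide":[-28,0,-3],"yaw":0},
    {"slide":[-28,0,-3],"yaw":0},
  ],
)

```text
time_s: 29.15
tcp_pos: [605.0, -46.1, 174.1]
ee_rot: [0.003, 0.681, 0.732, -0.001]
wrist_force: [-0.2, -1.6, -0.5]
finger_gap: 42.5
```

```bash
python3 - <<'E'
from look import *
calc()
p,d=grab_frame('top');crop(p,180,130,290,230,7,'pics/t30.png');np.save('pics/t30d.npy',d)
cv2.imwrite('pics/t30full.png',p[:,:,::-1])
p2,d2=grab_frame('side');crop(p2,245,60,395,220,4.5,'pics/s30.png');np.save('pics/s30d.npy',d2)
P=cloud('top',d);m=np.array([wm(q) for q in P.reshape(-1,3)]).reshape(400,640,2)
# flatness per plate: fit plane
for nm,PP in(('top',P),('side',cloud('side',d2))):
    m=np.array([wm(q) for q in PP.reshape(-1,3)]).reshape(400,640,2)
    for l,(x0,x1,y0,y1) in dict(rear=(14,80,-95,95),rblock=(-24,8,36,95),fbar=(-98,-42,-95,95),fblock=(-32,0,-95,15)).items():
        k=(m[:,:,0]>x0)&(m[:,:,0]<x1)&(m[:,:,1]>y0)&(m[:,:,1]<y1)&(abs(PP[:,:,2]-98)<10)
        A=np.c_[m[k],np.ones(k.sum())];c=np.linalg.lstsq(A,PP[k][:,2],rcond=None)[0];print(nm,l,k.sum(),'z',PP[k][:,2].mean().round(1),'slopes deg',np.degrees(c[:2]).round(2))
E
```

```text
t 29.15 tcp [605.  -46.1 174.1] yang 4.09 tilt 0.39 gap 42.5 F [-0.2 -1.6 -0.5] q [-0.43  0.55  0.61  1.71 -0.36  0.99  0.38]
top rear 883 z 96.0 slopes deg [ 0.02 -0.13]
top rblock 185 z 96.2 slopes deg [ 0.12 -0.04]
top fbar 792 z 96.2 slopes deg [-0.97  0.13]
top fblock 300 z 96.0 slopes deg [ 0.74 -0.09]
side rear 339 z 97.3 slopes deg [-1.61 -0.08]
side rblock 68 z 98.1 slopes deg [2.57 0.46]
side fbar 315 z 98.0 slopes deg [-1.53  0.11]
side fblock 139 z 97.5 slopes deg [ 5.24 -0.42]
```

View pics/t30.png

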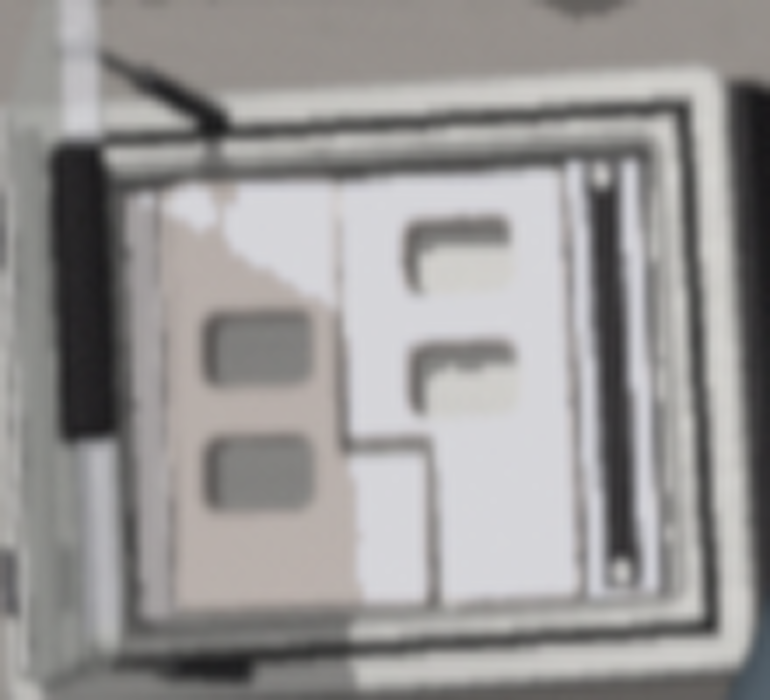

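View pics/s30.png

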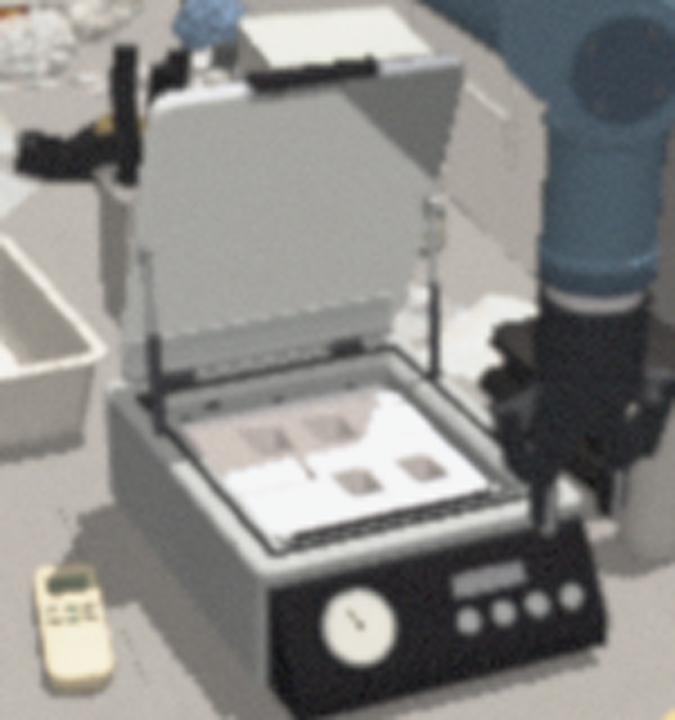

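```bash
python3 - <<'E'
from look import *
f=lambda u,v,z=98:wm(onz('top',[[180+u/7-.43,130+v/7-.43]],z)[0]).round(1)
print('front slots',f(458,254),f(462,379),(f(458,254)+f(462,379))/2)
print('front edge',f(565,200),f(578,560),'right',f(400,175),f(540,168),'left',f(470,604),f(570,598),'rear edge bar',f(440,540),'seal',f(574,200,104),f(592,560,104))
print('rear step',f(162,240),f(174,560),'lip',f(158,240,94),f(171,560,94))
for n,D in(('top',np.load('pics/t30d.npy')),('side',np.load('pics/s30d.npy'))):
    P=cloud(n,D);m=np.array([wm(q) for q in P.reshape(-1,3)]).reshape(400,640,2);x,y,z=m[:,:,0],m[:,:,1],P[:,:,2]
    k=((x>-95)&(x<-38)&(abs(y)<95)|(x>-95)&(x<0)&(y>-95)&(y<15))&(abs(z-98)<8)
    c=np.linalg.lstsq(np.c_[m[k],np.ones(k.sum())],z[k],rcond=None)[0];print(n,'front plate slopes',np.degrees(c[:2]).round(2))
    k=((x>14)&(x<80)&(abs(y)<95)|(x>-25)&(x<80)&(y>36)&(y<95))&(abs(z-98)<8)
    c=np.linalg.lstsq(np.c_[m[k],np.ones(k.sum())],z[k],rcond=None)[0];print(n,'rear plate slopes',np.degrees(c[:2]).round(2))
    k=(abs(y)>0)&(abs(y)<130)&(x>-10)&(x<120)&(z>300)&(z<400)
    c=np.polyfit(z[k],x[k],1);print('lid angle',np.arctan2(1,-c[0]).round(3))
E
```

```text
front slots [-51.6 -62.2] [-50.8  -3.8] [-51.2 -33. ]
front edge [-102.3  -84.6] [-100.3   83. ] right [ -26.4 -100.7] [ -91.5 -100.3] left [-49.8 100.4] [-95.8 100.3] rear edge bar [-37.4  70.1] seal [-107.2  -83.2] [-107.5   83.8]
rear step [ 85.1 -76.6] [85.2 72.3] lip [ 88.  -77.5] [87.6 71.9]
top front plate slopes [-0.17  0.05]
top rear plate slopes [-0.22 -0.17]
lid angle 1.157
side front plate slopes [-0.41  0.  ]
side rear plate slopes [-0.85 -0.09]
lid angle 1.201
```

View pics/t30full.png

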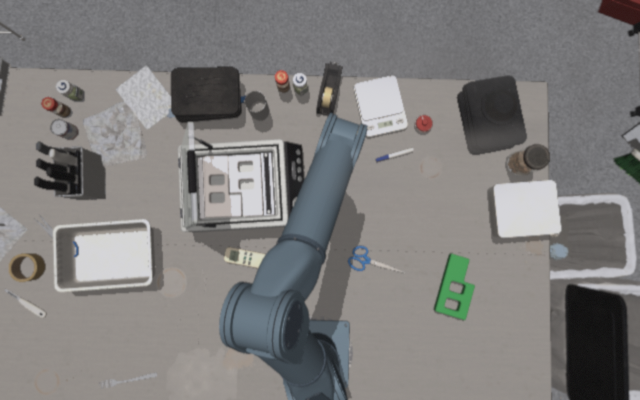

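Both plates are flat and in place, the lid angle is unchanged, and the arm is clear of everything. Handing in.

```bash
python3 - <<'E'
from cell import ctrl, monitor
print(ctrl.close_job()); print(monitor.sense()['time_s'])
E
```

```text
the job is handed in; nothing more can be done
None
the job is handed in; nothing more can be done
```

Both plates are back in the chamber, lying flat, and I handed the job in at about 29 s of the 58 s allowed.

- **Rear plate:** I set it down just short of the lip, because the moves could not tilt the tool to reach under the lid. I then pushed it home with the shut fingers from the front until it hit a hard stop at 16 N. Most checks agree it is home: the tongue's step line reads x ≈ 85 mm against 86 mm ideal. The slot centres read about 4 mm short in x and 3 mm to one side, which is still inside the 8 mm and 11 mm limits.
- **Front plate:** it measures (−51, −33) mm against the target of (−50, −33) mm.
- **Flatness:** fitted plate slopes are within 0.9°. The opposite slopes on smaller patches look like camera edge noise.
- **Lid:** it is still up, at about 1.2 rad in the side view and 1.16 rad in the top view.
- **Other things on the worktop:** I saw no sign that anything moved. The label roll was hidden behind the arm in the last top picture, so I did not recheck it there.

The reported TCP height was about 30 mm below the fingertips seen by the cameras. I confirmed this with a test closing above the rear plate and worked from the measured offset.

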